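Close the tip box on the sloped stand and stack it on its twin

TASK

The pipetting is over: shut the lid of the open tip box fully while it still sits on its sloped stand, then lift the box out and set it down, not drop it, on top of the closed box of the same size, so that its base locks down over the lid lugs. Let go of it there, and leave that lower box, the taller box and the other bench things standing where they are.

Things in the scene. Friction and masses are not known exactly. Their poses are not given: they have to be found in the camera images.
- tip_box_mid (a point): Centre of the tip box to be put away: loose, pale blue plastic, 116 mm long (y), 58 wide (x), 68 high when shut, 0.18-0.3 kg, with a paler hinged lid. The point is 34 mm above its underside; z points out of its top. At the start it lies on the sloped stand, z leaning 25 degrees from vertical towards its own -x side (the low side, roughly towards the robot); the hinge is on the upper, +x side
- tip_box_grip (a point): Centre of that box's tub, 30 mm above its underside: where to hold it, across its 58 mm width. The tub, the lower part, is 45 mm high with plain parallel long sides; the lid above it is 55 x 113 mm, 23 mm deep. On the stand the long sides are free from 12 mm above the underside (the lip) upwards. Axes as the box
- tip_box_under (a point): Centre of that box's underside. In the underside are two square recesses, 28 x 28 mm and 9 mm deep, centred 36 mm from this point along +y and -y. Axes as the box
- tip_box_lid (a joint): opening angle of that box's lid, rad: 0 shut, 1.6 to 2.05 at the start, stop at 2.1. The lid stays where it is left, but a light push of about 0.3 N at its free edge turns it; a strong or low push would tip the whole box. Its outer face carries two lugs like those of the twin box; between them 48 mm of the face is plain
- tip_box_hinge (a point): middle of that lid's hinge line, which runs along the box's y axis: 27.5 mm from the box's middle plane towards +x, 45 mm above its underside. Axes as the box
- lid_front_edge (a point): middle of the outer corner of that lid's free long edge. With the lid shut it is 55 mm from the hinge line towards the box's -x and 23 mm above the hinge line; it turns with the lid
- stand_slope (a point): Middle of the sloping face of the white plastic stand, fixed to the bench; 50 mm above the bench. z is vertical, +x points to the high side (at yaw 0 away from the robot). The face, 60 x 126 mm, rises 25 degrees towards +x; the box's underside lies on it. A lip 12 mm high along the low side and 8 mm tabs at the two ends (about 4 mm clear) keep the box in place; the high side is open
- base_box_top (a point): Centre of the flat lid top of the closed twin box, which stands loose and upright on the bench: the same 58 (x) x 116 (y) x 68 mm box, z up. On the lid stand two tapered square lugs, centred 36 mm from this point along +y and -y, 24 mm square at the foot, 18 at the top, 7 high. A box locked on it has the centre of its underside at this point and its length along y, either way round
- tall_box: bystander: a taller closed tip box of the same make, 58 x 116 mm and 102 mm high plus lugs that are closer together; origin in the middle of its underside
- reagent_bottle: bystander: clear glass bottle with a metal cap, 60 mm across, 110 mm high; origin under its middle
- amber_bottle: bystander: brown glass bottle, 52 mm across, 95 mm high; origin under its middle
- squat_bottle: bystander: clear glass bottle with a grey cap, 56 mm across, 80 mm high; origin under its middle
- vial: bystander: small capped glass vial, 24 mm across, 50 mm high; origin under its middle
- tube_50ml: bystander: capped plastic tube lying on its side, 124 mm long, 34 mm thick; origin under its middle
- forceps_tray: bystander: low steel tray with forceps, 75 x 190 x 22 mm; origin under its middle

How it is judged:
By the outcome, as a careful person would: the job done as asked, in the order asked, and still so for the second after the job is handed in, with the robot touching nothing.
It also fails if it takes over 72 s, if anything falls off the work surface, if the arm or the gripper's body presses on something with over 40 N, if the wrist force passes 120 N, or if a joint passes its speed limit or range.

ROBOT

A 7-joint arm with a two-finger parallel gripper is mounted at the origin on the work surface. World frame = base frame: x ahead of the robot, y to its left, z up, the work surface at z = 0. Lengths are in m, angles in rad, forces in N, time in s.
With the tool pointing down it reaches from about 0.4 to 0.9 m from the base axis. Payload 5.6 kg.
Tool frame: the origin (TCP) lies on the centre line of the jaws, within the pads' length; the fingertips stand 8 mm ahead of it and the grasp point (between the pads) lies 11 mm behind it (ctrl.tip_reach is the distance from the TCP to the fingertips, in m); z points along the fingers, y is the direction in which the jaws open and shut (so a half turn about z gives the same grasp; the last joint's range is limited). The gripper opens to 92 mm and grips with 3 to 60 N. Pads are 20 mm wide; open, the fingers measure 128 mm over their backs; the gripper's body (75 mm by 189 mm) begins 69 mm behind the grasp point.
Start: joints at [-1.298, 0.468, -0.012, 1.603, 0.006, 1.071, -0.056], TCP at [0.202, 0.618, 0.223] pointing down, gripper open.
Joint ranges: [-2.53, 2.53], [-0.31, 2.02], [-1.57, 1.55], [0.28, 2.44], [-1.29, 4.43], [0.15, 1.84], [-2.92, 2.92]. Speed limits (rad/s): [2.57, 2.57, 3.14, 3.14, 3.14, 3.14, 3.14].

INTERFACE

Orientations are given as [roll, pitch, yaw] about the fixed x, y, z axes, in that order (R = Rz(yaw) Ry(pitch) Rx(roll)).
In Python, from bench import ctrl, read_camera, camera_model gives the robot as it stands.
- The arm moves only by the tool jog_arm, never from a script. Its argument "moves" is one flat list of numbers, 5 for each row, row after row: the opening, from -1 (shut) to 1 (fully open), so that 0 is half open, then the shift along the tool's x, y, z each as a share of 0.4 m, from -1 to 1, then the turn about the tool's z as a share of 0.5 rad, from -1 to 1. In form: [claw, x, y, z, twist, claw, x, y, z, twist, ...]. A call has 1 to 5 rows; each row is the pose to reach, as a shift and turn from the pose commanded when the call began, along the tool's axes at that moment; what a row does not reach only later rows make up. A row lasts 1/10 s, in which the tool goes at most 50 mm and 8.59 degrees, less where a joint would pass 70% of its speed; a pose out of reach is approached as far as the arm can. A call with a number of a shift or a turn outside -1 to 1 is refused whole. A call with a gripper value outside its range is refused whole. The fingers move at their own pace and stop on an object; "force" is the grip in N (left out, the last holds). Time passes only in rows, so rows that repeat a pose let the fingers close. It gives the time, the measured TCP pose, the force and the opening at its end, in the units of the state.
- ctrl.get_obs(): the state, without advancing time (a new reading comes with each control period).
- read_camera(name): name is "side" or "top" or "wrist"; returns the picture (480x640x3 uint8, blue, green, red); there is no depth.
- camera_model(name): a dict with "fx", "fy", "cx", "cy" (pixels), "rvec" (rotation vector, rad) and "tvec" (3), from world to camera coordinates, as OpenCV has them. Camera axes: x right, y down, z forward; pixel columns grow to the right and rows downward; lengths in m; the calibration is good to about 2 mm. A picture is of the moment at which its call begins: read the wrist's pose just before it. camera_model takes no time and is no camera call; for the wrist camera it gives the pose at the moment of the call.
- ctrl.sign_off(): hands the job in, once; it reports no verdict.
The state is a dict: "clock": time; "joints": joint angles; "qvel": joint speeds; "tau": joint torques, N m; "tcp_pos": TCP position; "tool_rot": TCP orientation; "contact_force": force on the tool from outside, world axes, zero at the start; "wrist_torque": the same for the moment, N m; "width": finger opening in m.
Only numpy, scipy, OpenCV 4.12 (cv2) and the standard library are available. Lean on these libraries where they do the work, as an engineer would, in place of code of your own. Each camera call takes 0.05 s, during which the arm holds its last target.

## Working session

There is one attempt and no reset: what is moved stays moved. The work goes in short steps, Python scripts to look and compute and a tool call to move; the robot and the scene stay as the last step left them, time stands still between calls to the robot, and variables do not carry over. Pictures are saved under pics/ and viewed, and the job is handed in when it is done.

Besides the shell and the picture viewer there is one more tool, called after "Emit:" as name(argument=value, ...) on one line, values as JSON. jog_arm: Moves the arm, as the interface text tells. Its arguments: {"type":"object","properties":{"moves":{"type":"array"},"force":{"type":"number"}},"required":["moves"]}

```bash
ls; mkdir -p pics; python3 - <<'E'
from bench import ctrl, read_camera, camera_model
import cv2
print(ctrl.get_obs())
for n in ["side","top","wrist"]:
    print(n,camera_model(n)); cv2.imwrite(f"pics/{n}0.png",read_camera(n))
E
```

```text
pics
{'clock': 0.0, 'joints': array([-1.29797754,  0.46836116, -0.01159748,  1.60361217,  0.0060208 ,
        1.07142916, -0.05629483]), 'qvel': array([-0.00090674,  0.00144145,  0.00033635,  0.00020461, -0.00051379,
       -0.00080729,  0.00247968]), 'tau': array([ 4.06951303e-04, -5.20561481e+01, -1.26370366e-02, -2.43756849e+01,
       -5.67597756e-02,  1.71199639e-02,  1.50023243e-04]), 'tcp_pos': array([0.2017834 , 0.61728225, 0.22165549]), 'tool_rot': array([-3.13982277e+00,  1.44960777e-04,  2.82572034e+00]), 'contact_force': array([-0.43207491, -0.56203877, -0.55084784]), 'wrist_torque': array([-0.0338395 , -0.04265051,  0.00795238]), 'width': 0.09182951482605552}
side {'fx': 469.41442408402884, 'fy': 469.41442408402884, 'cx': 318.9857076314944, 'cy': 243.92927939672165, 'rvec': array([ 2.2503557 , -0.87585682,  0.32708619]), 'tvec': array([-0.42952968,  0.33153363,  0.97161667])}
top {'fx': 618.5276653323359, 'fy': 618.5276653323359, 'cx': 315.2664931561102, 'cy': 243.4001388707115, 'rvec': array([ 2.12560452, -2.12074181,  0.18371051]), 'tvec': array([0.02128745, 0.59331999, 1.33731965])}
wrist {'fx': 426.26956748961925, 'fy': 426.26956748961925, 'cx': 312.92396334121173, 'cy': 239.11095445911678, 'rvec': array([-2.37007362, -1.7191207 , -0.21677064]), 'tvec': array([-0.64885576, -0.02733999,  0.39079202])}
```

View pics/side0.png

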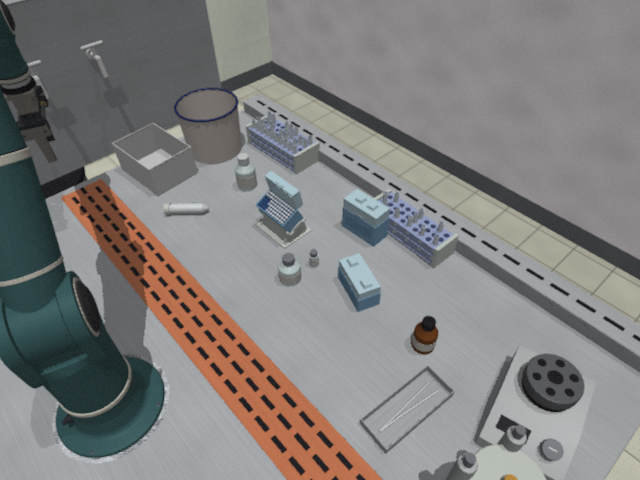

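View pics/top0.png

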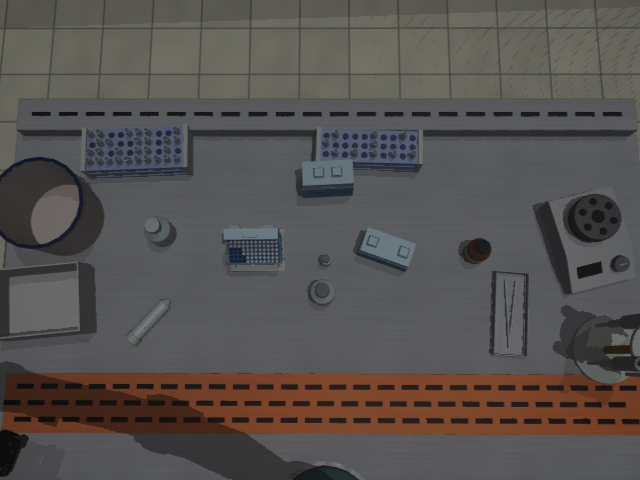

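View pics/wrist0.png

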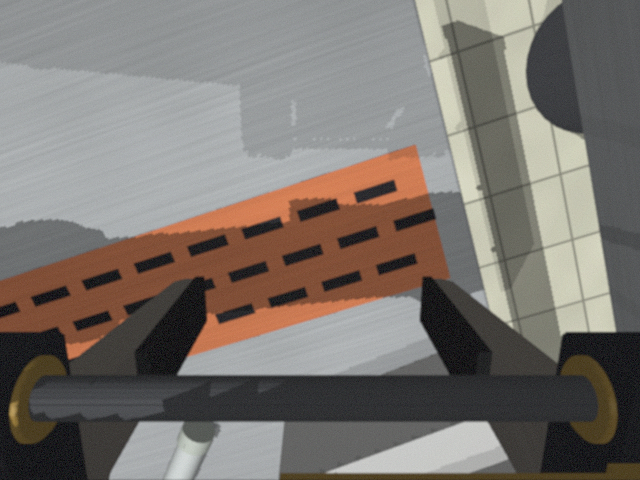

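```bash
cat > h.py <<'E'
from bench import ctrl, read_camera, camera_model
import cv2, numpy as np
from scipy.spatial.transform import Rotation as Ro
def ray(m,uv):
    R=Ro.from_rotvec(m["rvec"]).as_matrix(); c=-R.T@m["tvec"]
    d=R.T@np.array([(uv[0]-m["cx"])/m["fx"],(uv[1]-m["cy"])/m["fy"],1]); return c,d/np.linalg.norm(d)
def onz(m,uv,z):
    c,d=ray(m,uv); return c+d*(z-c[2])/d[2]
def proj(m,P):
    R=Ro.from_rotvec(m["rvec"]).as_matrix(); p=R@np.asarray(P)+m["tvec"]
    return np.array([m["fx"]*p[0]/p[2]+m["cx"],m["fy"]*p[1]/p[2]+m["cy"]])
def zoom(img,x0,y0,w,h,s,fn):
    cv2.imwrite(fn,cv2.resize(img[y0:y0+h,x0:x0+w],None,fx=s,fy=s,interpolation=cv2.INTER_CUBIC))
E
python3 - <<'E'
from h import *
t=cv2.imread("pics/top0.png"); s=cv2.imread("pics/side0.png")
zoom(t,210,150,220,150,3.6,"pics/top0z.png"); zoom(s,230,160,170,150,4.0,"pics/side0z.png")
m=camera_model("top")
for n,uv,z in [("stand",(258,250),.05),("twin",(387,249),.068),("tall",(328,177),.102),("rb",(322,291),.11),("vial",(325,260),.05),("squat?",(157,230),.1)]: print(n,onz(m,uv,z))
E
```

```text
stand [0.57865212 0.15163942 0.05      ]
twin [ 0.57829287 -0.13677083  0.068     ]
tall [ 0.73388718 -0.0054885   0.102     ]
rb [0.48012699 0.00754725 0.11      ]
vial [0.55613403 0.00072086 0.05      ]
squat? [0.61407446 0.36838158 0.1       ]
```

View pics/top0z.png

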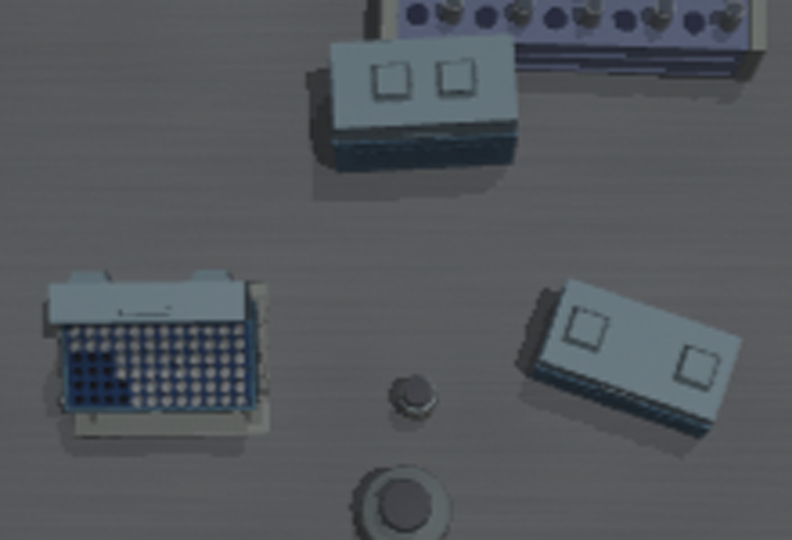

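View pics/side0z.png

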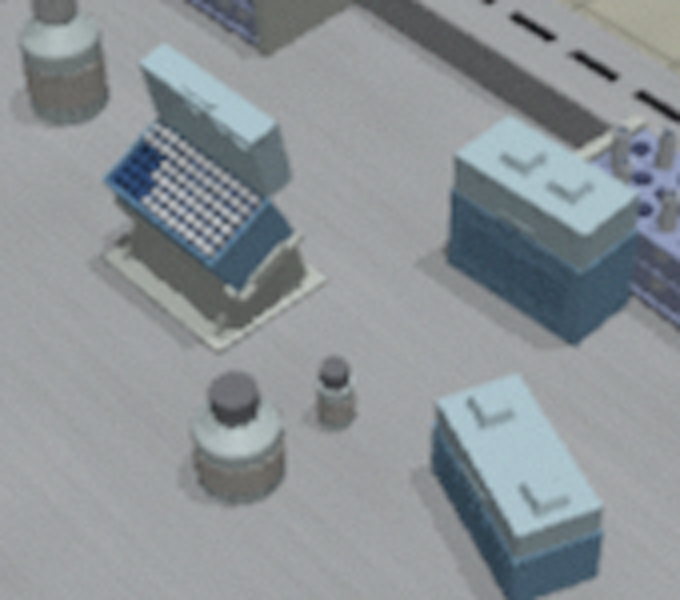

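```bash
python3 - <<'E'
from h import *
m=camera_model("top")
z=lambda a,b:(210+a/3.6-.36,150+b/3.6-.36)
for n,uv,h in [("tubfrontL",(66,411),.0785),("tubfrontR",(256,408),.0785),("plateR",(269,431),.004),("plateL",(75,437),.004),("lidL",(50,321),.15),("lidR",(246,319),.15),("t1",(571,280),.068),("t2",(741,339),.068),("t3",(712,421),.068),("t4",(545,361),.068),("lug1",(586,327),.075),("lug2",(698,366),.075)]: print(n,onz(m,z(*uv),h).round(4))
m=camera_model("wrist"); R=Ro.from_rotvec(m["rvec"]).as_matrix(); c=-R.T@m["tvec"]; o=ctrl.get_obs()
T=Ro.from_euler("xyz",o["tool_rot"]).as_matrix(); print("cam in tool",T.T@(c-o["tcp_pos"]),(T.T@R.T).round(3)); print(T.round(3))
E
```

```text
tubfrontL [0.5429 0.2142 0.0785]
tubfrontR [0.5449 0.0981 0.0785]
plateR [0.5412 0.0944 0.004 ]
plateL [0.5371 0.2191 0.004 ]
lidL [0.5852 0.2142 0.15  ]
lidR [0.5865 0.1    0.15  ]
t1 [ 0.6272 -0.0958  0.068 ]
t2 [ 0.5901 -0.2002  0.068 ]
t3 [ 0.539  -0.1811  0.068 ]
t4 [ 0.5761 -0.0791  0.068 ]
lug1 [ 0.5962 -0.1041  0.075 ]
lug2 [ 0.572  -0.1724  0.075 ]
cam in tool [ 0.07135152 -0.00025577 -0.16240049] [[-0.    -0.968 -0.25 ]
 [ 1.    -0.    -0.   ]
 [ 0.    -0.25   0.968]]
[[-0.951  0.311 -0.   ]
 [ 0.311  0.951 -0.001]
 [-0.    -0.001 -1.   ]]
```

```bash
cat >> h.py <<'E'
def tri(m1,u1,m2,u2):
    c1,d1=ray(m1,u1);c2,d2=ray(m2,u2)
    A=np.stack([d1,-d2],1); s=np.linalg.lstsq(A,c2-c1,rcond=None)[0]
    p,q=c1+s[0]*d1,c2+s[1]*d2; return (p+q)/2,np.linalg.norm(p-q)
E
python3 - <<'E'
from h import *
mt,ms=camera_model("top"),camera_model("side")
zt=lambda a,b:(210+a/3.6-.36,150+b/3.6-.36); zs=lambda a,b:(230+a/4-.37,160+b/4-.37)
for n,a,b in [("outerL",(50,284),(164,44)),("outerR",(246,282),(281,126)),("innerL",(50,321),(141,65)),("innerR",(246,319),(265,146))]: print(n,tri(mt,zt(*a),ms,zs(*b)))
for n,a,b in [("tubfrontL",(66,411),(106,180)),("tubfrontR",(256,408),(214,264))]: print(n,tri(mt,zt(*a),ms,zs(*b)))
# predicted outer/inner for phi
U=np.array([.589,.157,.05]);t=np.radians(25)
bx=np.array([np.cos(t),0,np.sin(t)]);bz=np.array([-np.sin(t),0,np.cos(t)])
for phi in (1.6,1.7,1.8,1.9,2.0):
    H=U+.0275*bx+.045*bz; c,s=np.cos(phi),np.sin(phi)
    f=lambda a,b:H+(a*c+b*s)*bx+(-a*s+b*c)*bz
    print(phi,f(-.055,.023).round(4),f(-.055,0).round(4),H.round(4))
E
```

```text
outerL (array([0.60478336, 0.21326619, 0.16058174]), np.float64(0.00047917967013307814))
outerR (array([0.60726166, 0.09929969, 0.1592132 ]), np.float64(0.0014727201156242344))
innerL (array([0.58457015, 0.21351114, 0.15388117]), np.float64(0.00026269301796697517))
innerR (array([0.58896538, 0.09795861, 0.15354343]), np.float64(0.007109779238256523))
tubfrontL (array([0.54412436, 0.21386452, 0.07692865]), np.float64(0.0022984353333100147))
tubfrontR (array([0.54498641, 0.09780572, 0.08053346]), np.float64(0.0008147287274581817))
1.6 [0.5942 0.157  0.162 ] [0.5731 0.157  0.1529] [0.5949 0.157  0.1024]
1.7 [0.6002 0.157  0.1618] [0.5783 0.157  0.1548] [0.5949 0.157  0.1024]
1.8 [0.6061 0.157  0.161 ] [0.5836 0.157  0.1562] [0.5949 0.157  0.1024]
1.9 [0.6119 0.157  0.1595] [0.589  0.157  0.1571] [0.5949 0.157  0.1024]
2.0 [0.6175 0.157  0.1576] [0.5945 0.157  0.1574] [0.5949 0.157  0.1024]
```

```bash
cat >> h.py <<'E'
def go(x,y,z,yaw):
    o=ctrl.get_obs(); T=Ro.from_euler("xyz",o["tool_rot"]).as_matrix()
    d=T.T@(np.array([x,y,z])-o["tcp_pos"]); dy=(yaw-o["tool_rot"][2]+np.pi)%(2*np.pi)-np.pi
    print("t",round(o["clock"],2),"tcp",o["tcp_pos"].round(4),"rot",o["tool_rot"].round(3),"F",o["contact_force"].round(2),"w",round(o["width"],4))
    print("shares",(d/.4).round(4),"twist",round(-dy/.5,3))
E
```

Emit:
jog_arm(moves=[-1,-0.11,-0.06,-0.02,0.25,-1,-0.22,-0.11,-0.04,0.5,-1,-0.33,-0.17,-0.06,0.75,-1,-0.44,-0.22,-0.08,1,-1,-0.55,-0.28,-0.1,1])

```text
clock: 0.65
tcp_pos: [0.377, 0.4421, 0.2627]
tool_rot: [3.141, 0.0, 2.323]
contact_force: [0.5, 0.9, -0.2]
width: 0.0542
```

```bash
python3 -c "
from h import *
go(.655,.156,.26,1.595)"
```

```text
t 0.65 tcp [0.377  0.4421 0.2627] rot [3.141 0.    2.323] F [ 0.54  0.94 -0.17] w 0.0542
shares [-0.9971  0.0188  0.0069] twist 1.456
```

Emit:
jog_arm(moves=[-1,-0.12,0,0,0.25,-1,-0.24,0,0,0.5,-1,-0.36,0,0,0.75,-1,-0.48,0.01,0,1,-1,-0.6,0.01,0,1])

```text
clock: 1.15
tcp_pos: [0.5442, 0.2703, 0.2624]
tool_rot: [3.141, -0.0, 1.824]
contact_force: [-0.6, 0.2, -0.1]
width: 0.0139
```

```bash
python3 -c "
from h import *
go(.655,.156,.26,1.595)"
```

```text
t 1.15 tcp [0.5442 0.2703 0.2624] rot [ 3.141 -0.     1.824] F [-0.57  0.23 -0.13] w 0.0139
shares [-0.3459  0.1968  0.0061] twist 0.457
```

Emit:
jog_arm(moves=[-1,-0.12,0.07,0,0.2,-1,-0.24,0.14,0,0.4,-1,-0.35,0.2,0.01,0.46,-1,-0.35,0.2,0.01,0.46,-1,-0.35,0.2,0.01,0.46])

```text
clock: 1.65
tcp_pos: [0.6565, 0.1535, 0.2576]
tool_rot: [-3.141, 0.002, 1.592]
contact_force: [-0.0, 0.9, -0.8]
width: 0.0006
```

```bash
python3 -c "
from h import *
cv2.imwrite('pics/w1.png',read_camera('wrist'))
go(.655,.156,.148,1.595)"
```

```text
t 1.7 tcp [0.6554 0.1562 0.2577] rot [-3.14  -0.     1.595] F [-0.12  0.46  0.16] w 0.0007
shares [-0.0006 -0.0007  0.2744] twist 0.0
```

View pics/w1.png

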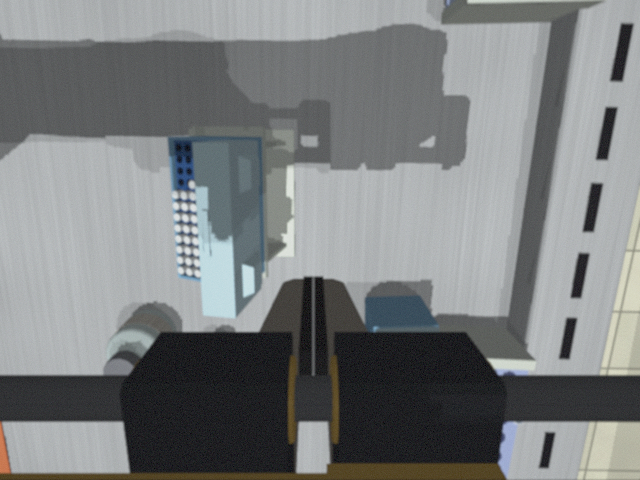

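```bash
python3 - <<'E'
from h import *
i=cv2.imread('pics/w1.png'); zoom(i,150,110,160,220,3.6,'pics/w1z.png')
m=camera_model("wrist")
print(onz(m,(237,316),.160),onz(m,(203,313),.155),onz(m,(196,141),.155), onz(m,(233,141),.16), onz(m,(313,280),.25))
E
```

```text
[0.60506066 0.10550564 0.16      ] [0.58131182 0.10480094 0.155     ] [0.5816193  0.21766528 0.155     ] [0.60498218 0.2183643  0.16      ] [0.65402392 0.16465127 0.25      ]
```

View pics/w1z.png

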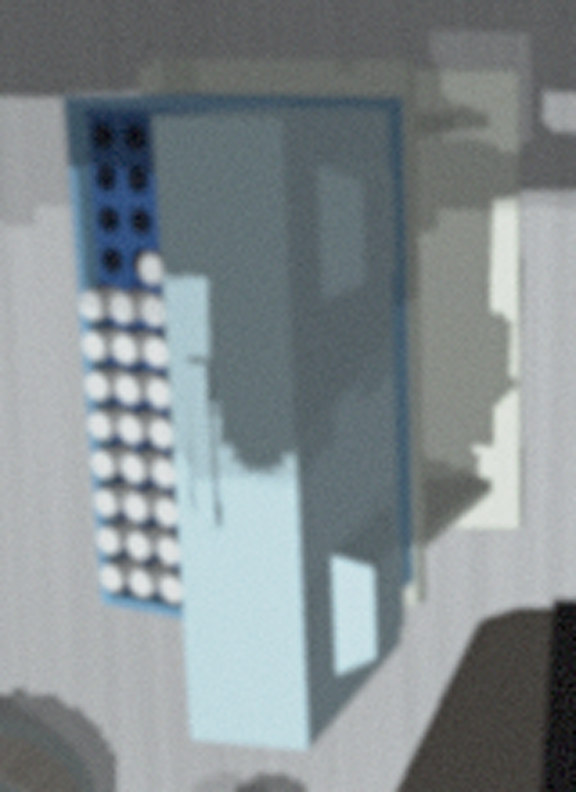

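Emit:
jog_arm(moves=[-1,0,0,0.1,0,-1,0.005,0,0.2,0,-1,0.005,0,0.27,0,-1,0.005,-0.05,0.27,0,-1,0.005,-0.05,0.27,0], force=10)

```text
clock: 2.2
tcp_pos: [0.6319, 0.161, 0.1491]
tool_rot: [-3.137, -0.001, 1.6]
contact_force: [0.1, -0.1, -0.4]
width: 0.0006
```

```bash
python3 -c "
from h import *
cv2.imwrite('pics/w2.png',read_camera('wrist'));s=read_camera('side');zoom(s,230,140,170,130,4,'pics/s2.png')
go(.6,.158,.148,1.595)"
```

```text
t 2.3 tcp [0.6354 0.1604 0.1513] rot [ 3.141e+00 -2.000e-03  1.599e+00] F [0.95 0.73 0.77] w 0.0006
shares [-0.0034 -0.0886  0.0081] twist 0.008
```

View pics/w2.png

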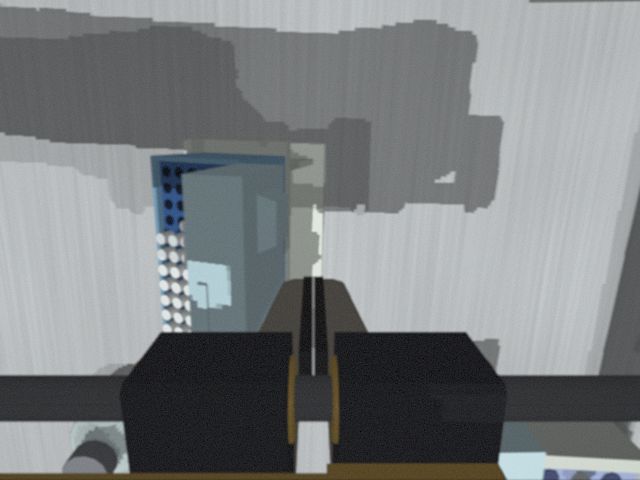

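View pics/s2.png

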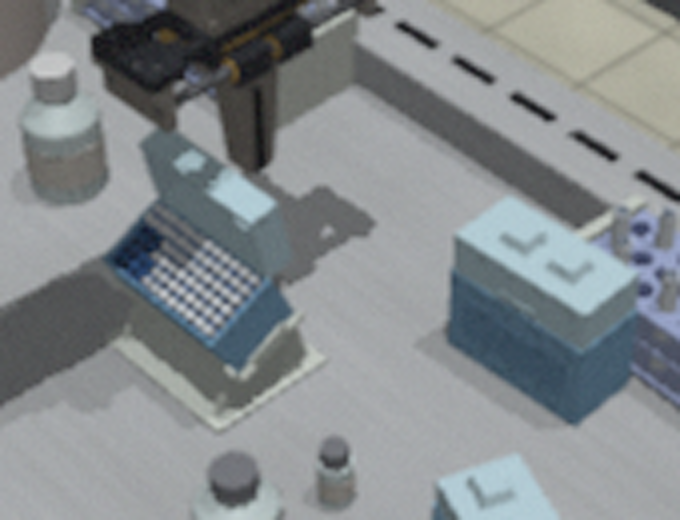

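```bash
python3 - <<'E'
from h import *
U=np.array([.5895,.158,.05]);t=np.radians(25)
bx=np.array([np.cos(t),0,np.sin(t)]);bz=np.array([-np.sin(t),0,np.cos(t)])
H=U+.0275*bx+.045*bz
for phi in (1.8,1.6,1.4,1.2,1.0,.8,.6,.4,.2,0):
    c,s=np.cos(phi),np.sin(phi)
    f=lambda a,b:H+(a*c+b*s)*bx+(-a*s+b*c)*bz
    print(phi,*[f(a,.023)[[0,2]].round(4) for a in (-.055,-.045,-.03,0)])
E
```

```text
1.8 [0.6066 0.161 ] [0.6087 0.1512] [0.6117 0.1365] [0.6179 0.1071]
1.6 [0.5947 0.162 ] [0.5987 0.1528] [0.6046 0.1391] [0.6165 0.1115]
1.4 [0.5829 0.1607] [0.5886 0.1525] [0.5972 0.1402] [0.6143 0.1155]
1.2 [0.5716 0.1571] [0.5788 0.1501] [0.5896 0.1398] [0.6113 0.119 ]
1.0 [0.5612 0.1512] [0.5697 0.1459] [0.5823 0.1379] [0.6077 0.1218]
0.8 [0.5522 0.1435] [0.5615 0.1399] [0.5755 0.1346] [0.6036 0.1239]
0.6 [0.5449 0.1341] [0.5548 0.1324] [0.5696 0.13  ] [0.5992 0.1251]
0.4 [0.5396 0.1234] [0.5496 0.1238] [0.5646 0.1243] [0.5946 0.1254]
0.2 [0.5365 0.1119] [0.5463 0.1142] [0.5609 0.1177] [0.59   0.1248]
0 [0.5358 0.1   ] [0.5449 0.1042] [0.5585 0.1106] [0.5857 0.1233]
```

Emit:
jog_arm(moves=[-1,-0.003,-0.03,-0.012,0.01,-1,-0.003,-0.05,-0.012,0.01,-1,-0.003,-0.07,-0.012,0.01,-1,-0.003,-0.09,-0.012,0.01,-1,-0.003,-0.11,-0.012,0.01])

```text
clock: 2.8
tcp_pos: [0.5911, 0.1554, 0.1554]
tool_rot: [3.141, -0.0, 1.591]
contact_force: [-0.5, 0.3, 0.2]
width: 0.0005
```

```bash
python3 -c "
from h import *
s=read_camera('side');zoom(s,230,140,170,130,4,'pics/s3.png')
go(.565,.158,.150,1.595)"
```

```text
t 2.85 tcp [0.5898 0.1555 0.1552] rot [-3.14  -0.     1.591] F [-0.81 -0.92 -0.38] w 0.0001
shares [ 0.0076 -0.0618  0.0131] twist -0.008
```

View pics/s3.png

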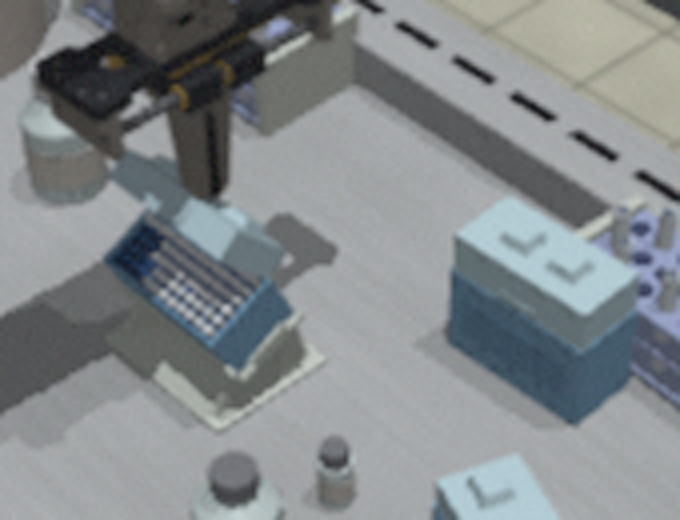

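Emit:
jog_arm(moves=[-1,0.006,-0.02,0.002,0,-1,0.006,-0.035,0.008,0,-1,0.006,-0.05,0.016,0,-1,0.006,-0.068,0.025,0,-1,0.006,-0.075,0.033,0])

```text
clock: 3.35
tcp_pos: [0.5607, 0.1572, 0.1415]
tool_rot: [-3.141, 0.0, 1.591]
contact_force: [0.9, -0.5, 0.6]
width: 0.0005
```

```bash
python3 -c "
from h import *
s=read_camera('side');zoom(s,230,140,170,130,4,'pics/s4.png')
go(.56,.158,.135,1.595)"
```

```text
t 3.4 tcp [0.5603 0.1572 0.1411] rot [-3.14   0.     1.591] F [-0.46 -0.48 -0.07] w 0.0009
shares [ 0.0021 -0.0008  0.0153] twist -0.008
```

View pics/s4.png

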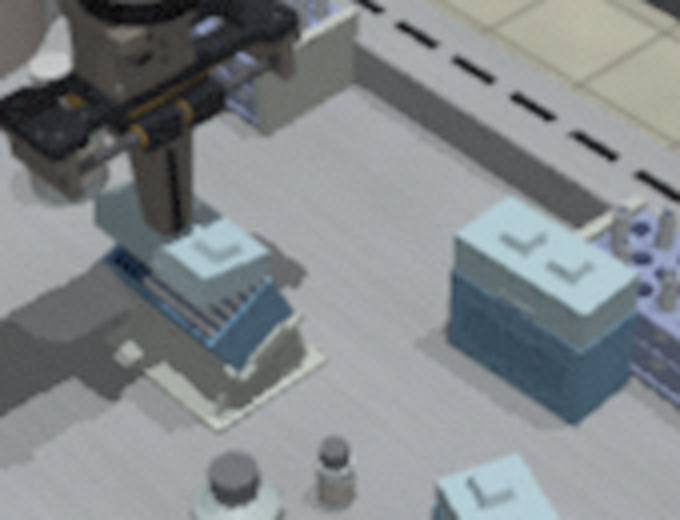

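Emit:
jog_arm(moves=[-1,0.002,-0.012,0.012,0,-1,0.002,-0.022,0.022,0,-1,0.002,-0.025,0.032,0,-1,0.002,-0.025,0.041,0,-1,0.002,-0.025,0.041,0])

```text
clock: 3.9
tcp_pos: [0.5516, 0.1577, 0.1251]
tool_rot: [-3.141, 0.0, 1.591]
contact_force: [0.1, -0.0, 0.2]
width: 0.0005
```

```bash
python3 -c "
from h import *
s=read_camera('side');zoom(s,230,140,170,130,4,'pics/s5.png')
go(.55,.158,.118,1.595)"
```

```text
t 3.95 tcp [0.5518 0.1577 0.1254] rot [-3.141  0.     1.591] F [-0.54  0.04 -0.28] w 0.0003
shares [ 0.0008 -0.0046  0.0185] twist -0.009
```

View pics/s5.png

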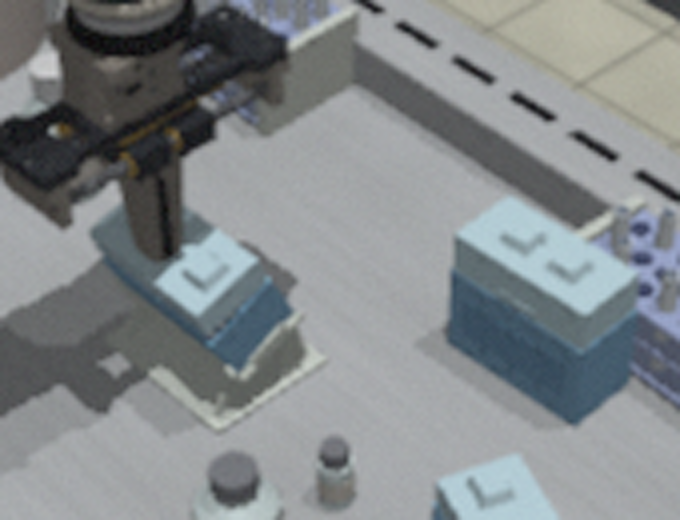

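Nearly shut. Down in 2 mm steps, watching force.

Emit:
jog_arm(moves=[-1,0,-0.004,0.006,0,-1,0,-0.004,0.012,0,-1,0,-0.004,0.012,0])

```text
clock: 4.25
tcp_pos: [0.55, 0.1578, 0.1206]
tool_rot: [-3.141, 0.0, 1.591]
contact_force: [-0.3, 0.5, 0.5]
width: 0.0004
```

Emit:
jog_arm(moves=[-1,0,0,0.005,0,-1,0,0,0.005,0])

```text
clock: 4.45
tcp_pos: [0.5503, 0.1579, 0.1193]
tool_rot: [3.141, -0.0, 1.591]
contact_force: [-1.6, 0.2, 3.7]
width: 0.0007
```

```bash
python3 -c "
from h import *
s=read_camera('side');zoom(s,230,140,170,130,4,'pics/s6.png')
go(.55,.158,.118,1.595)"
```

```text
t 4.5 tcp [0.5504 0.1578 0.1194] rot [ 3.141 -0.     1.591] F [-1.53  0.57  4.34] w 0.0002
shares [ 0.0004 -0.0009  0.0034] twist -0.009
```

View pics/s6.png

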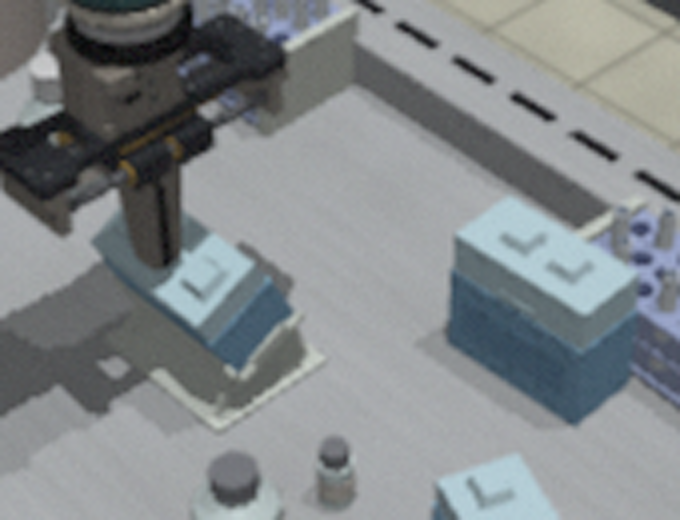

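Emit:
jog_arm(moves=[-1,0,0,-0.1,0,-1,0,0.02,-0.2,0,1,0,0.04,-0.3,0,1,0,0.063,-0.38,0,1,0,0.063,-0.38,0])

```text
clock: 5.0
tcp_pos: [0.5789, 0.1587, 0.2758]
tool_rot: [3.132, -0.003, 1.59]
contact_force: [0.1, 1.5, -0.4]
width: 0.0225
```

Emit:
jog_arm(moves=[1,0,0,0,0,1,0,0,0,0,1,0,0,0,0,1,0,0,0,0])

```text
clock: 5.4
tcp_pos: [0.5747, 0.1582, 0.2697]
tool_rot: [-3.14, 0.001, 1.591]
contact_force: [0.6, -0.3, 0.0]
width: 0.0544
```

```bash
python3 -c "
from h import *
cv2.imwrite('pics/w7.png',read_camera('wrist'));s=read_camera('side');zoom(s,230,140,170,130,4,'pics/s7.png');t=read_camera('top');cv2.imwrite('pics/t7.png',t)
go(.575,.158,.2,1.595)"
```

```text
t 5.55 tcp [0.5751 0.1583 0.2704] rot [-3.141  0.     1.591] F [-0.39 -0.62  0.8 ] w 0.0664
shares [-0.0006 -0.0002  0.1759] twist -0.008
```

View pics/w7.png

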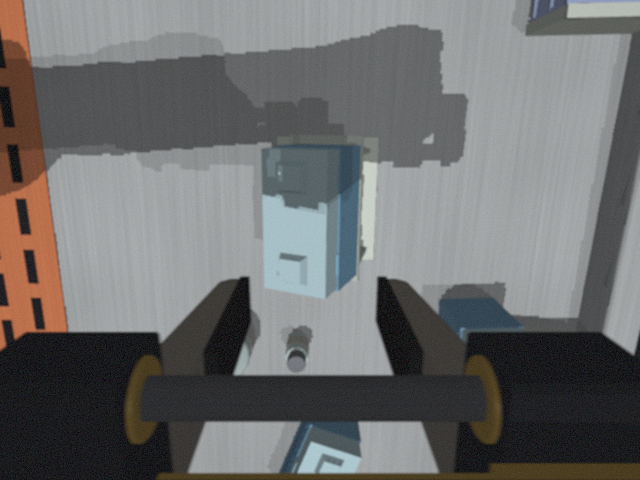

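View pics/s7.png

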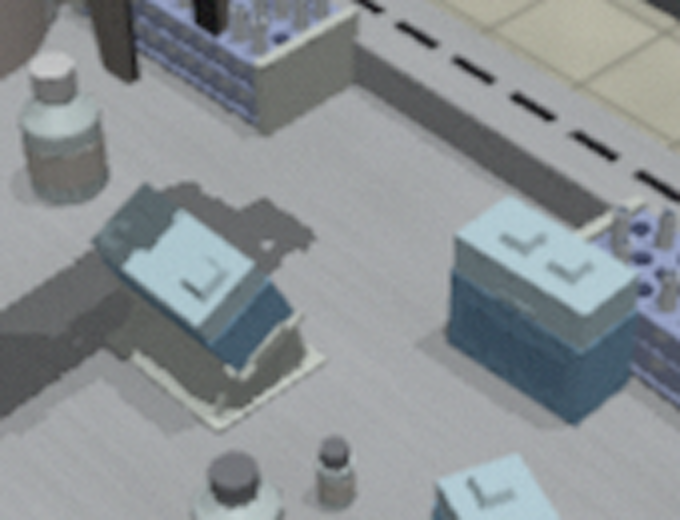

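```bash
python3 -c "
from h import *
i=cv2.imread('pics/w7.png');zoom(i,240,120,160,190,3.1,'pics/w7z.png')"
```

```text
(no output)
```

View pics/w7z.png

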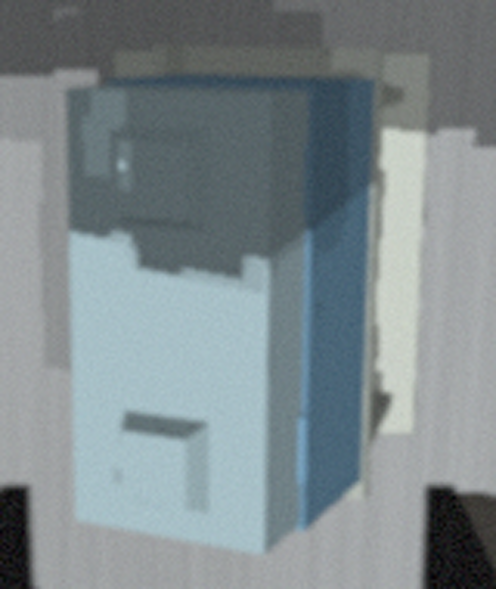

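```bash
python3 - <<'E'
from h import *
m=camera_model("wrist"); z=lambda a,b:(240+a/3.1-.34,120+b/3.1-.34)
for n,uv,h in [("frontFar",(68,89),.100),("frontNear",(77,520),.100),("backNear",(267,551),.1233),("backFar",(273,90),.1233),("botNear",(361,488),.0624),("botFar",(371,82),.0624)]: print(n,onz(m,z(*uv),h).round(4))
o=ctrl.get_obs();print(o["tcp_pos"],onz(m,(313,280),.262))
E
```

```text
frontFar [0.5335 0.2133 0.1   ]
frontNear [0.5347 0.1002 0.1   ]
backNear [0.5849 0.1019 0.1233]
backFar [0.5832 0.2151 0.1233]
botNear [0.6146 0.0975 0.0624]
botFar [0.6121 0.2151 0.0624]
[0.57512892 0.15825831 0.27035552] [0.57378174 0.16646487 0.262     ]
```

Emit:
jog_arm(moves=[1,-0.003,-0.002,0.06,0.01,1,-0.003,-0.002,0.12,0.01,1,-0.003,-0.002,0.2,0.01,1,-0.003,-0.002,0.28,0.01,1,-0.003,-0.002,0.34,0.01], force=15)

```text
clock: 6.05
tcp_pos: [0.5737, 0.157, 0.1329]
tool_rot: [-3.14, 0.001, 1.586]
contact_force: [-0.3, 0.5, -0.1]
width: 0.0922
```

Emit:
jog_arm(moves=[1,0,0,0,0,1,0,0,0,0])

```text
clock: 6.25
tcp_pos: [0.5748, 0.157, 0.1352]
tool_rot: [-3.142, 0.0, 1.586]
contact_force: [0.2, 0.4, 0.3]
width: 0.092
```

```bash
python3 -c "
from h import *
cv2.imwrite('pics/w8.png',read_camera('wrist'));s=read_camera('side');zoom(s,230,140,170,130,4,'pics/s8.png')
go(.5745,.157,.078,1.586)"
```

```text
t 6.35 tcp [0.5757 0.1573 0.1365] rot [ 3.139e+00 -1.000e-03  1.586e+00] F [-0.58  0.32 -0.07] w 0.092
shares [-0.0008 -0.0035  0.1462] twist -0.001
```

View pics/w8.png

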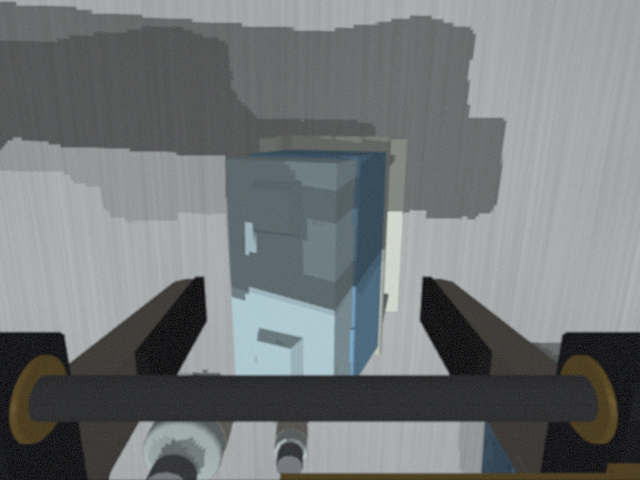

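View pics/s8.png

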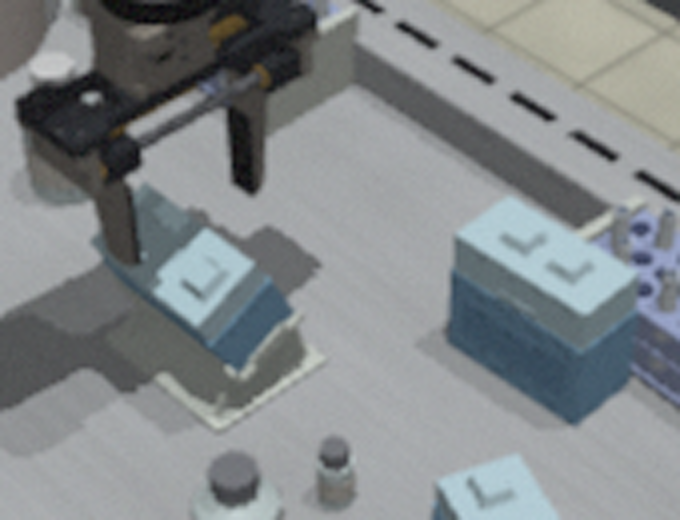

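Emit:
jog_arm(moves=[1,0,-0.003,0.03,0,1,0,-0.003,0.06,0,1,0,-0.003,0.09,0,1,0,-0.003,0.12,0,1,0,-0.003,0.145,0])

```text
clock: 6.85
tcp_pos: [0.5729, 0.1569, 0.0753]
tool_rot: [-3.14, 0.001, 1.586]
contact_force: [0.2, -0.2, 0.1]
width: 0.0917
```

Emit:
jog_arm(moves=[1,0,0,0,0])

```text
clock: 6.95
tcp_pos: [0.5722, 0.1566, 0.0749]
tool_rot: [-3.138, 0.001, 1.586]
contact_force: [0.2, -0.9, 0.5]
width: 0.0921
```

```bash
python3 -c "
from h import *
s=read_camera('side');zoom(s,230,140,170,130,4,'pics/s9.png')
go(.5725,.157,.078,1.586)"
```

```text
t 7.0 tcp [0.5729 0.1568 0.0758] rot [-3.140e+00  1.000e-03  1.586e+00] F [-0.68 -0.56 -0.55] w 0.0918
shares [ 0.0005 -0.0009 -0.0054] twist -0.001
```

View pics/s9.png

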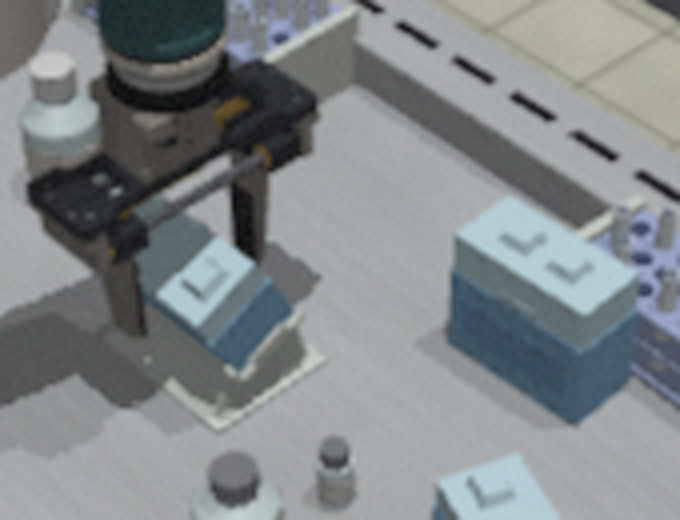

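Emit:
jog_arm(moves=[0.8,0,0,-0.006,0,0.72,0,0,-0.006,0,0.66,0,0,-0.006,0,0.66,0,0,-0.006,0])

```text
clock: 7.4
tcp_pos: [0.5728, 0.1572, 0.0796]
tool_rot: [-3.14, -0.0, 1.586]
contact_force: [-2.7, -0.5, 3.3]
width: 0.076
```

Emit:
jog_arm(moves=[0.6,0,0.006,0,0,0.54,0,0.012,0,0,0.54,0,0.012,0,0])

```text
clock: 7.7
tcp_pos: [0.5727, 0.1572, 0.0794]
tool_rot: [-3.129, -0.0, 1.586]
contact_force: [-17.0, -1.8, 16.8]
width: 0.0745
```

```bash
python3 -c "
from h import *
s=read_camera('side');zoom(s,230,140,170,130,4,'pics/s10.png');cv2.imwrite('pics/w10.png',read_camera('wrist'))
go(.5855,.157,.078,1.586)"
```

```text
t 7.8 tcp [0.5728 0.1572 0.0794] rot [-3.13  -0.     1.587] F [-15.85  -1.    15.1 ] w 0.0742
shares [-0.0011  0.0319  0.0031] twist 0.001
```

View pics/s10.png

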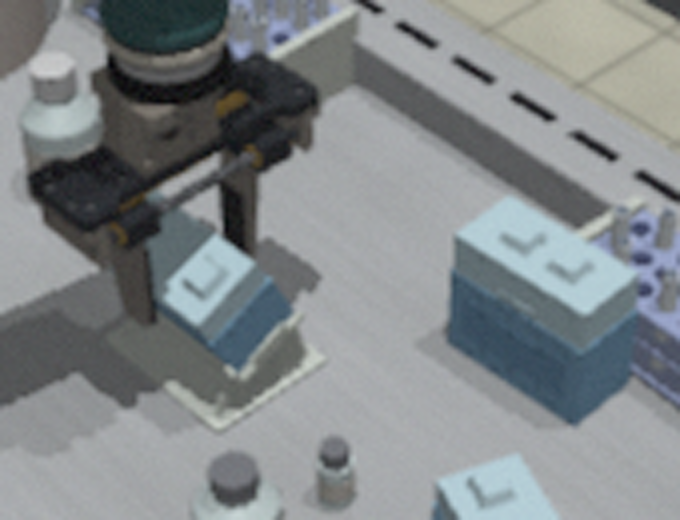

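View pics/w10.png

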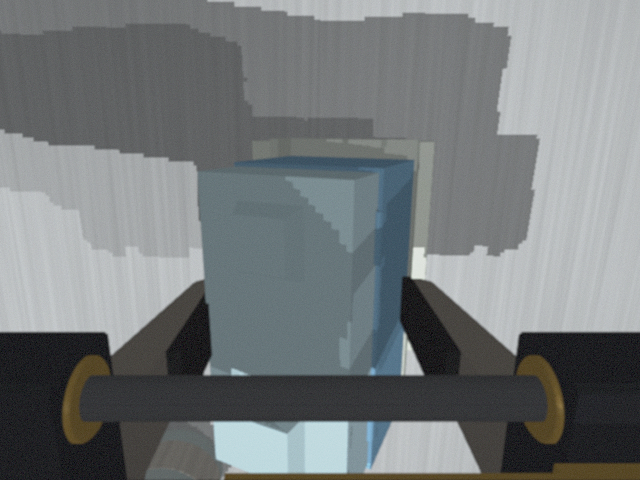

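Emit:
jog_arm(moves=[0.75,0,-0.012,0,0,1,0,-0.011,0,0,1,0,-0.011,0,0])

```text
clock: 8.1
tcp_pos: [0.5748, 0.1572, 0.0796]
tool_rot: [3.14, -0.0, 1.586]
contact_force: [-0.4, 0.1, 0.3]
width: 0.0915
```

```bash
python3 -c "
from h import *
s=read_camera('side');zoom(s,230,140,170,130,4,'pics/s11.png');cv2.imwrite('pics/w11.png',read_camera('wrist'))
go(.5745,.157,.063,1.586)"
```

```text
t 8.2 tcp [0.5746 0.1571 0.0794] rot [ 3.14  -0.     1.586] F [-0.53  0.26  0.47] w 0.0918
shares [-0.0002 -0.0003  0.041 ] twist -0.001
```

View pics/s11.png

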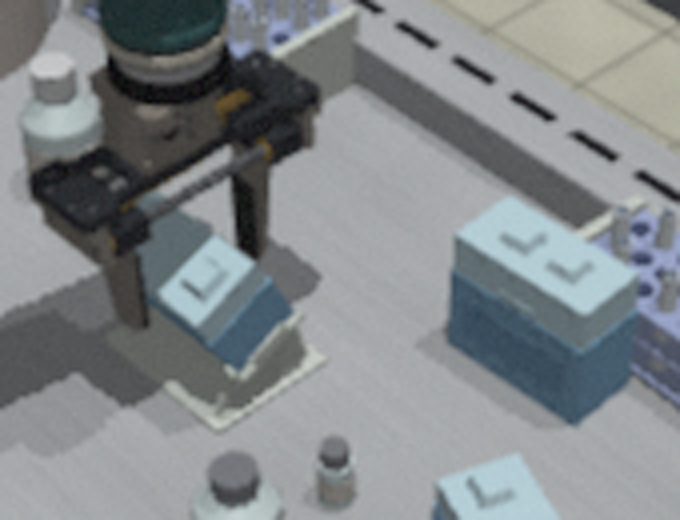

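View pics/w11.png

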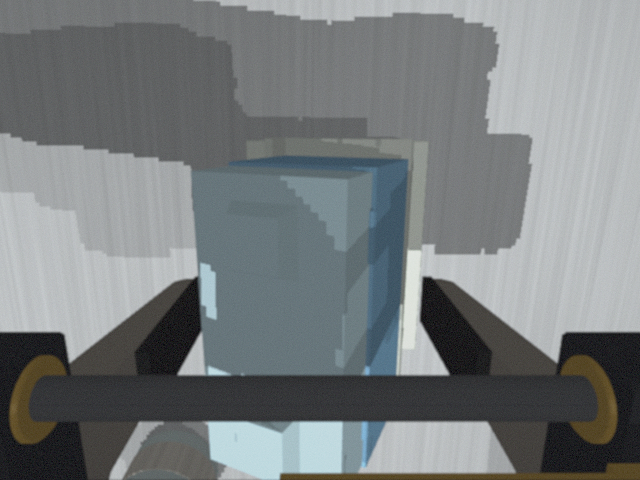

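Emit:
jog_arm(moves=[1,0,0.002,0.02,0,1,0,0.002,0.04,0,1,0,0.002,0.04,0])

```text
clock: 8.5
tcp_pos: [0.5736, 0.1568, 0.0615]
tool_rot: [-3.139, 0.001, 1.586]
contact_force: [-1.0, -0.0, 0.6]
width: 0.0917
```

Emit:
jog_arm(moves=[1,0,0.006,0,0,1,0,0.012,0,0,1,0,0.012,0,0])

```text
clock: 8.8
tcp_pos: [0.5801, 0.1572, 0.0635]
tool_rot: [3.141, -0.0, 1.586]
contact_force: [-0.3, -0.0, 0.3]
width: 0.0918
```

```bash
python3 -c "
from h import *
go(.5805,.157,.063,1.586)"
```

```text
t 8.8 tcp [0.5801 0.1572 0.0635] rot [ 3.141 -0.     1.586] F [-0.34 -0.01  0.27] w 0.0918
shares [-0.0004  0.001   0.0013] twist -0.001
```

Emit:
jog_arm(moves=[1,0,0.005,-0.004,0,1,0,0.009,-0.012,0,1,0,0.013,-0.02,0,1,0,0.013,-0.02,0])

```text
clock: 9.2
tcp_pos: [0.5848, 0.1573, 0.0719]
tool_rot: [3.141, -0.0, 1.586]
contact_force: [-1.0, 0.7, 0.3]
width: 0.0916
```

```bash
python3 -c "
from h import *
s=read_camera('side');zoom(s,230,140,170,130,4,'pics/s12.png');cv2.imwrite('pics/w12.png',read_camera('wrist'))
go(.5805,.157,.063,1.586)"
```

```text
t 9.3 tcp [0.5845 0.1573 0.0714] rot [-3.142 -0.     1.586] F [-2.12  0.31  0.37] w 0.0917
shares [-0.0006 -0.0099  0.021 ] twist -0.0
```

View pics/s12.png

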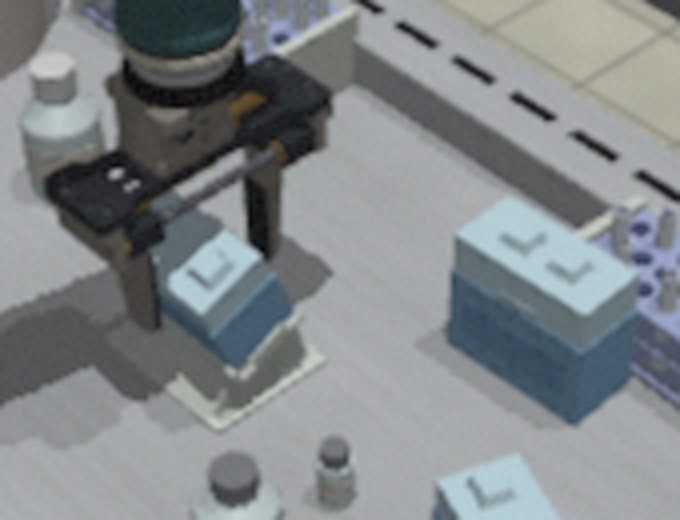

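View pics/w12.png

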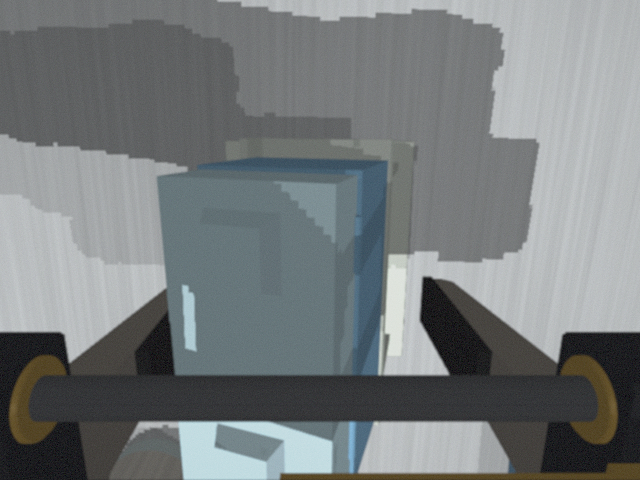

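Emit:
jog_arm(moves=[0.9,0,0,-0.01,0,0.82,0,0,-0.02,0,0.74,0,0,-0.03,0,0.66,0,0,-0.036,0,0.66,0,0,-0.036,0])

```text
clock: 9.8
tcp_pos: [0.5848, 0.1573, 0.0863]
tool_rot: [3.141, -0.0, 1.586]
contact_force: [-2.1, -0.3, 1.1]
width: 0.0761
```

```bash
python3 -c "
from h import *
s=read_camera('side');zoom(s,230,140,170,130,4,'pics/s13.png');cv2.imwrite('pics/w13.png',read_camera('wrist'))
go(.588,.157,.1,1.586)"
```

```text
t 9.9 tcp [0.5845 0.1573 0.0858] rot [-3.142 -0.     1.586] F [-1.71 -0.21  0.4 ] w 0.0764
shares [-0.0008  0.0088 -0.0355] twist -0.0
```

View pics/s13.png

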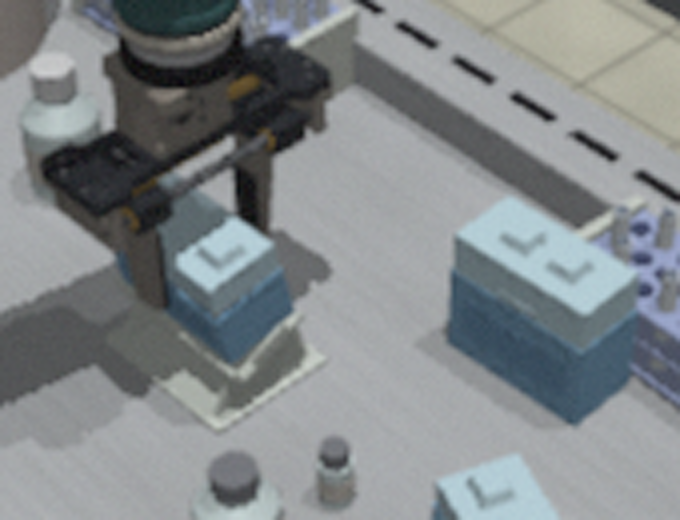

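View pics/w13.png

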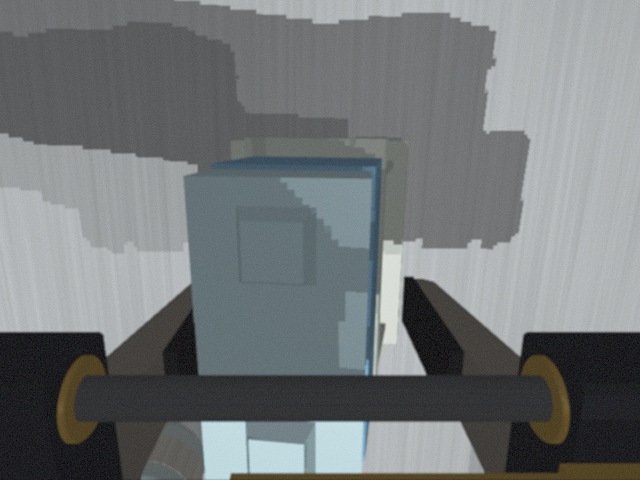

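Emit:
jog_arm(moves=[0.58,0,0.002,-0.007,0,0.5,0,0.004,-0.014,0,0.42,0,0.006,-0.02,0,0.36,0,0.008,-0.022,0,0.36,0,0.008,-0.022,0])

```text
clock: 10.4
tcp_pos: [0.5852, 0.1572, 0.0941]
tool_rot: [-3.136, 0.0, 1.586]
contact_force: [-7.6, -0.2, 2.6]
width: 0.0625
```

```bash
python3 -c "
from h import *
s=read_camera('side');zoom(s,230,140,170,130,4,'pics/s14.png');cv2.imwrite('pics/w14.png',read_camera('wrist'))
go(.588,.157,.1,1.586)"
```

```text
t 10.5 tcp [0.5851 0.1572 0.0939] rot [-3.136  0.     1.586] F [-7.03 -0.12  2.68] w 0.0626
shares [-0.0007  0.0071 -0.0152] twist 0.0
```

View pics/s14.png

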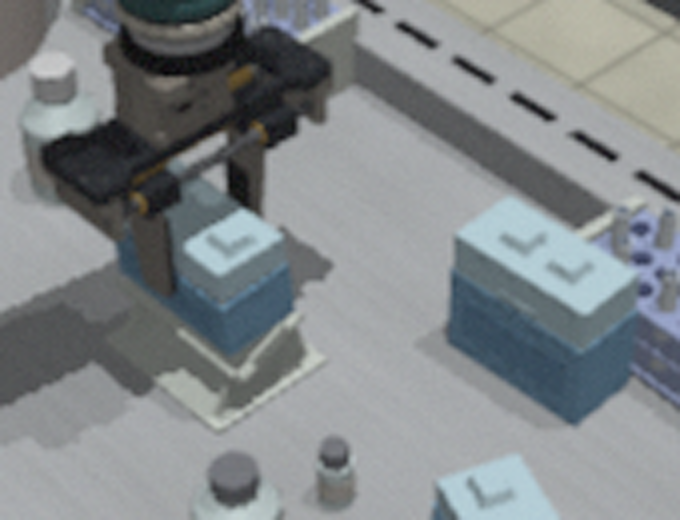

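View pics/w14.png

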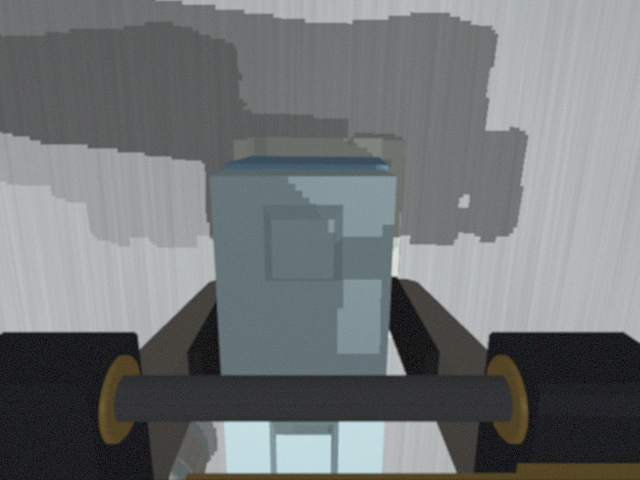

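Emit:
jog_arm(moves=[0.34,0,0,-0.006,0,0.3,0,0,-0.012,0,0.28,0,0,-0.014,0,0.27,0,0,-0.014,0])

```text
clock: 10.9
tcp_pos: [0.5864, 0.1573, 0.0999]
tool_rot: [-3.139, 0.0, 1.586]
contact_force: [-5.2, -0.3, 1.0]
width: 0.0588
```

```bash
python3 -c "
from h import *
s=read_camera('side');zoom(s,230,140,170,130,4,'pics/s15.png');cv2.imwrite('pics/w15.png',read_camera('wrist'))
go(.588,.157,.1,1.586)"
```

```text
t 11.0 tcp [0.5864 0.1572 0.0998] rot [-3.138  0.     1.586] F [-5.45 -0.1   2.09] w 0.0584
shares [-0.0006  0.0041 -0.0005] twist -0.0
```

View pics/s15.png

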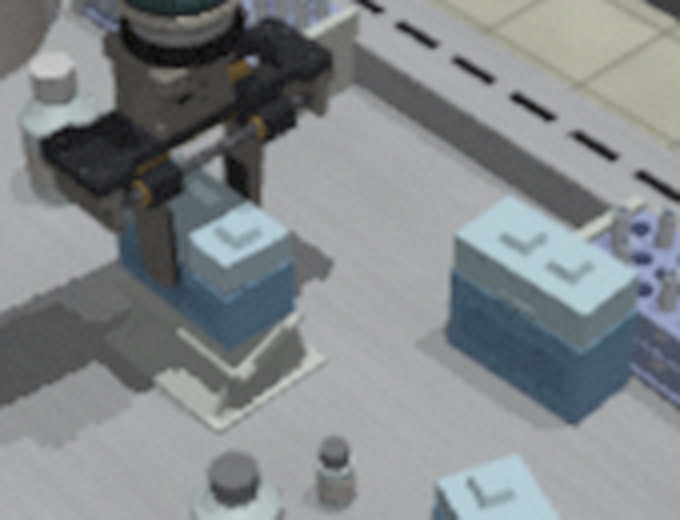

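View pics/w15.png

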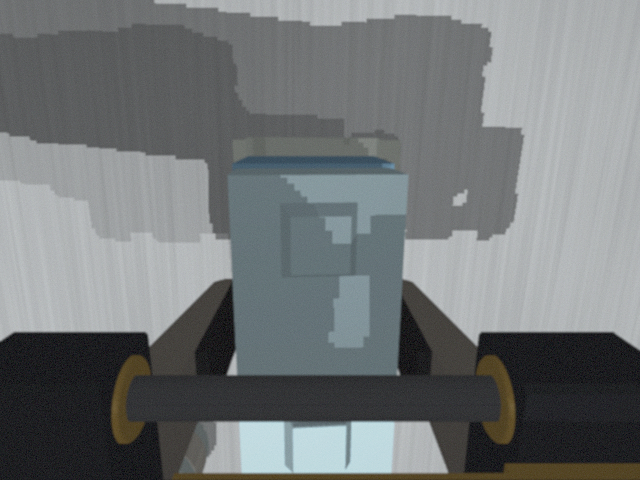

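Emit:
jog_arm(moves=[0.1,0,0,0,0,0,0,0,0,0,0,0,0,-0.005,0], force=25)

```text
clock: 11.3
tcp_pos: [0.5879, 0.1573, 0.1018]
tool_rot: [3.141, 0.0, 1.586]
contact_force: [0.4, 0.1, -3.0]
width: 0.0578
```

Emit:
jog_arm(moves=[0,0,0,-0.02,0,0,0,0,-0.05,0,0,0,0,-0.1,0,0,0,0,-0.15,0,0,0,0,-0.15,0])

```text
clock: 11.8
tcp_pos: [0.5906, 0.1577, 0.1659]
tool_rot: [3.134, -0.002, 1.585]
contact_force: [0.6, -0.6, -1.8]
width: 0.0579
```

```bash
python3 -c "
from h import *
s=read_camera('side');zoom(s,200,110,200,150,4,'pics/s16.png');cv2.imwrite('pics/w16.png',read_camera('wrist'))
go(.584,-.138,.22,1.23)"
```

```text
t 11.9 tcp [0.5882 0.1575 0.1627] rot [ 3.140e+00 -1.000e-03  1.586e+00] F [ 0.01  0.61 -3.06] w 0.0572
shares [-0.7383 -0.0214 -0.1438] twist 0.712
```

View pics/s16.png

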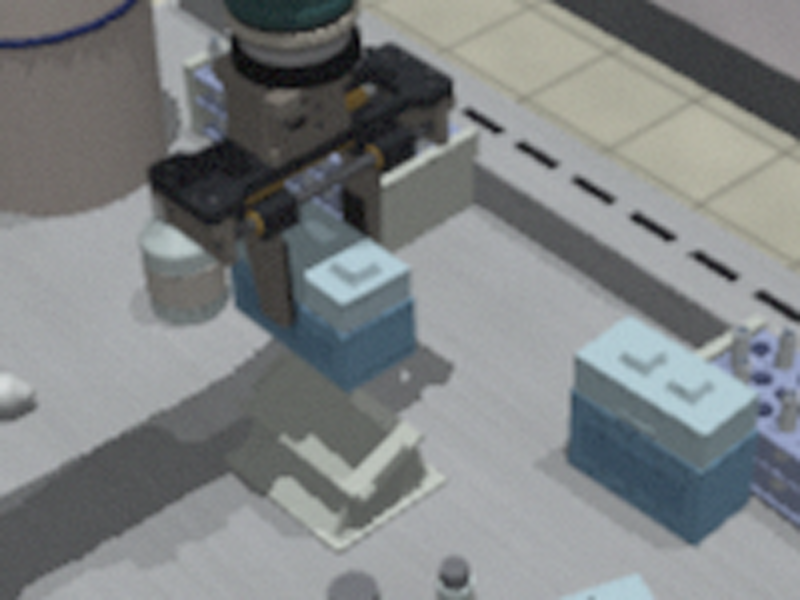

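View pics/w16.png

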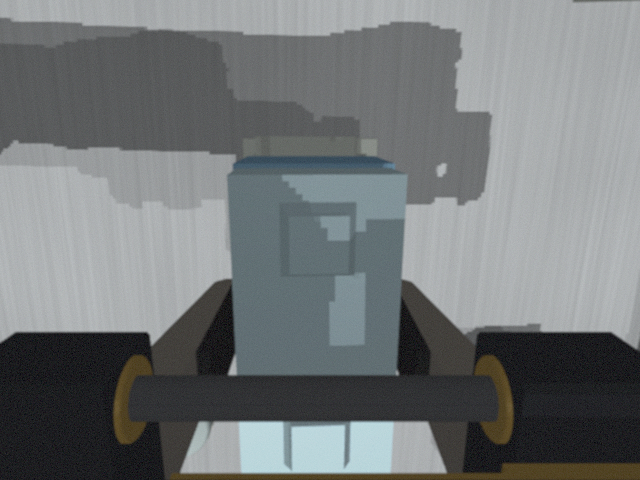

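```bash
python3 - <<'E'
from h import *
i=cv2.imread('pics/w16.png');zoom(i,215,140,210,150,3.8,'pics/w16z.png')
E
```

```text
(no output)
```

View pics/w16z.png

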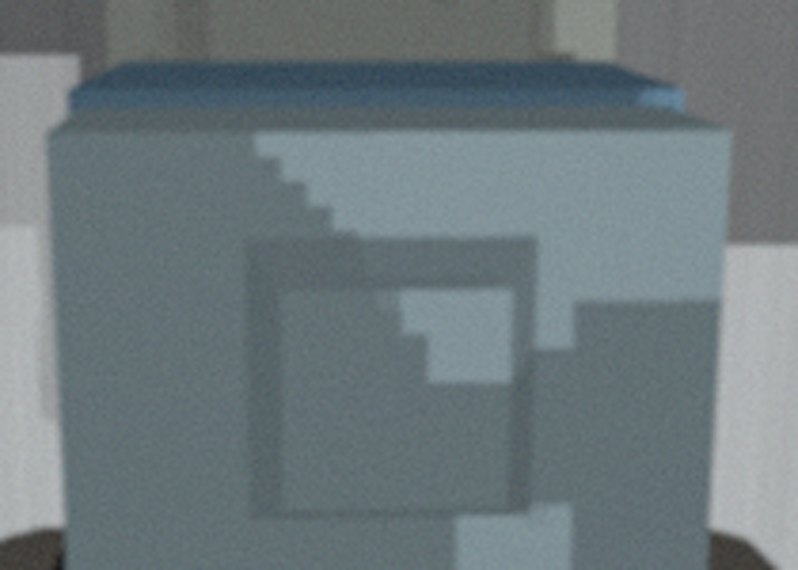

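```bash
python3 - <<'E'
from h import *
m=camera_model("wrist"); o=ctrl.get_obs(); T=Ro.from_euler("xyz",o["tool_rot"]).as_matrix()
z=lambda a,b:(215+a/3.8-.37,140+b/3.8-.37)
def tp(uv,h): return T.T@(onz(m,uv,o["tcp_pos"][2]+h)-o["tcp_pos"])
for h in (.024,.027,.030,.033,.036):
    a,b=tp(z(49,131),h),tp(z(732,131),h); l1,l2=tp(z(265,513),h),tp(z(262,240),h); r=tp(z(537,240),h); q=tp(z(534,513),h)
    print(h,np.linalg.norm(a-b).round(4),a.round(4),b.round(4),"lugfoot w",np.linalg.norm(r-l2).round(4),"len",(l2[0]-l1[0]).round(4),"ctr",((l2+r+l1+q)/4).round(4))
print(o["tcp_pos"])
E
```

```text
0.024 0.058 [ 0.0562 -0.0287 -0.024 ] [ 0.0561  0.0293 -0.0239] lugfoot w 0.0238 len 0.0249 ctr [ 0.0344  0.0011 -0.024 ]
0.027 0.0568 [ 0.0565 -0.0281 -0.027 ] [ 0.0565  0.0286 -0.0269] lugfoot w 0.0232 len 0.0243 ctr [ 0.0351  0.001  -0.027 ]
0.03 0.0555 [ 0.0568 -0.0276 -0.03  ] [ 0.0568  0.0279 -0.0299] lugfoot w 0.0227 len 0.0238 ctr [ 0.0359  0.001  -0.03  ]
0.033 0.0542 [ 0.0571 -0.027  -0.033 ] [ 0.0571  0.0273 -0.0329] lugfoot w 0.0222 len 0.0233 ctr [ 0.0367  0.0009 -0.033 ]
0.036 0.053 [ 0.0574 -0.0264 -0.036 ] [ 0.0574  0.0266 -0.0359] lugfoot w 0.0217 len 0.0227 ctr [ 0.0375  0.0009 -0.036 ]
[0.58821506 0.15746273 0.16271745]
```

Emit:
jog_arm(moves=[0,-0.04,0,-0.08,0,0,-0.11,0,-0.14,0,0,-0.19,0,-0.14,0.15,0,-0.27,0,-0.14,0.3,0,-0.35,0,-0.14,0.45])

```text
clock: 12.4
tcp_pos: [0.5892, 0.0162, 0.2172]
tool_rot: [-3.14, 0.0, 1.358]
contact_force: [0.3, -0.6, -2.1]
width: 0.0578
```

Emit:
jog_arm(moves=[0,-0.08,0,0,0.13,0,-0.16,0,0,0.26,0,-0.24,0,0,0.26,0,-0.32,0,0,0.26,0,-0.4,0,0,0.26])

```text
clock: 12.9
tcp_pos: [0.5555, -0.1402, 0.2169]
tool_rot: [-3.14, 0.001, 1.231]
contact_force: [-0.5, 0.1, -2.8]
width: 0.0578
```

```bash
python3 -c "
from h import *
go(.535,-.275,.22,1.23)"
```

```text
t 12.9 tcp [ 0.5555 -0.1402  0.2169] rot [-3.140e+00  1.000e-03  1.231e+00] F [-0.47  0.1  -2.75] w 0.0578
shares [-0.3348  0.064  -0.0076] twist 0.002
```

Emit:
jog_arm(moves=[0,-0.09,0.02,0,0,0,-0.18,0.04,0,0,0,-0.27,0.06,0,0,0,-0.33,0.064,0,0,0,-0.33,0.064,0,0])

```text
clock: 13.4
tcp_pos: [0.534, -0.2768, 0.2172]
tool_rot: [-3.14, 0.003, 1.224]
contact_force: [-1.0, -0.8, -2.6]
width: 0.0578
```

Emit:
jog_arm(moves=[0,0,0,0,0,0,0,0,0,0])

```text
clock: 13.6
tcp_pos: [0.5369, -0.2706, 0.2173]
tool_rot: [-3.14, -0.001, 1.232]
contact_force: [0.6, 0.3, -2.2]
width: 0.0576
```

```bash
python3 -c "
from h import *
cv2.imwrite('pics/w17.png',read_camera('wrist'))
go(.584,-.138,.22,1.23)"
```

```text
t 13.65 tcp [ 0.537  -0.2705  0.2175] rot [-3.141e+00 -1.000e-03  1.233e+00] F [-0.31 -0.08 -1.96] w 0.0574
shares [ 0.3514  0.001  -0.0061] twist 0.006
```

View pics/w17.png

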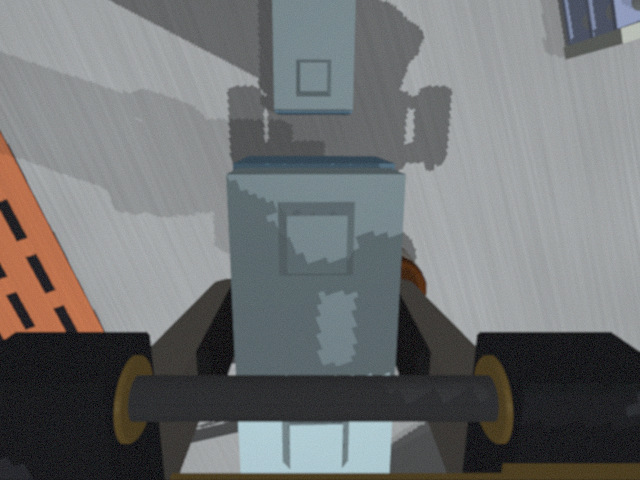

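```bash
python3 -c "
from h import *
i=cv2.imread('pics/w17.png');zoom(i,260,0,115,125,4.7,'pics/w17z.png')"
```

```text
(no output)
```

View pics/w17z.png

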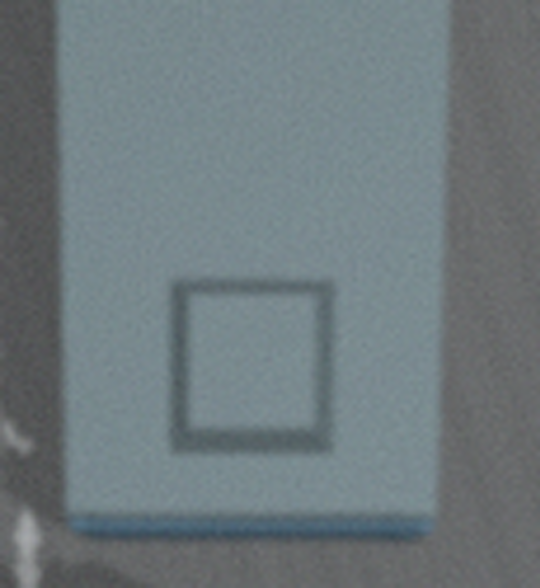

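```bash
python3 - <<'E'
from h import *
m=camera_model("wrist"); z=lambda a,b:(260+a/4.7-.4,a*0+b/4.7-.4)
P={n:onz(m,z(*uv),h) for n,uv,h in [("nl",(67,515),.068),("nr",(437,515),.068),("fl",(57,5),.068),("fr",(452,5),.068),("l1",(170,453),.068),("l2",(332,453),.068),("l3",(334,280),.068),("l4",(169,280),.068)]}
for k,v in P.items(): print(k,v.round(4))
ax=(P["fl"]+P["fr"]-P["nl"]-P["nr"])/2; ax/=np.linalg.norm(ax[:2]); print("yaw",np.arctan2(-ax[0],ax[1]), "w",np.linalg.norm(P["nl"]-P["nr"]),np.linalg.norm(P["fl"]-P["fr"]))
u=(P["fl"]-P["nl"]);v=P["fr"]-P["nr"];print(np.arctan2(-u[0],u[1]),np.arctan2(-v[0],v[1]))
w=P["nr"]-P["nl"];print("yaw from short",np.arctan2(w[1],w[0]))
lug=(P["l1"]+P["l2"]+P["l3"]+P["l4"])/4; nm=(P["nl"]+P["nr"])/2
print("lug",lug,"c from lug",lug+.036*ax,"c from edge",nm+.0565*ax)
E
```

```text
nl [ 0.5376 -0.1823  0.068 ]
nr [ 0.5896 -0.2006  0.068 ]
fl [ 0.5605 -0.1176  0.068 ]
fr [ 0.6129 -0.136   0.068 ]
l1 [ 0.5551 -0.1791  0.068 ]
l2 [ 0.5777 -0.1871  0.068 ]
l3 [ 0.5856 -0.1646  0.068 ]
l4 [ 0.5631 -0.1567  0.068 ]
yaw -0.34284315179055463 w 0.05515115627705369 0.05550049524137425
-0.34029717673873366 -0.3453894887610778
yaw from short -0.3379364074760121
lug [ 0.57037223 -0.17188375  0.068     ] c from lug [ 0.58247421 -0.13797885  0.068     ] c from edge [ 0.58260797 -0.13824178  0.068     ]
```

```bash
python3 -c "
from h import *
go(.5822,-.138,.16,1.23)"
```

```text
t 13.65 tcp [ 0.537  -0.2705  0.2175] rot [-3.141e+00 -1.000e-03  1.233e+00] F [-0.31 -0.08 -1.96] w 0.0574
shares [ 0.3498 -0.0031  0.1439] twist 0.006
```

Emit:
jog_arm(moves=[0,0.08,0,0,0.006,0,0.16,0,0,0.006,0,0.25,0,0,0.006,0,0.33,-0.002,0,0.006,0,0.35,-0.003,0,0.006])

```text
clock: 14.15
tcp_pos: [0.5838, -0.1332, 0.2175]
tool_rot: [-3.141, -0.003, 1.236]
contact_force: [-0.3, 0.9, -2.2]
width: 0.0575
```

Emit:
jog_arm(moves=[0,0,0,0.04,0,0,0,0,0.1,0,0,0,0,0.14,0,0,0,0,0.14,0,0,0,0,0.14,0])

```text
clock: 14.65
tcp_pos: [0.5818, -0.1409, 0.1618]
tool_rot: [-3.141, 0.001, 1.226]
contact_force: [-0.5, -0.3, -1.6]
width: 0.0576
```

```bash
python3 -c "
from h import *
go(.5822,-.138,.125,1.23)"
```

```text
t 14.65 tcp [ 0.5818 -0.1409  0.1618] rot [-3.141e+00  1.000e-03  1.226e+00] F [-0.45 -0.31 -1.57] w 0.0576
shares [ 0.0071 -0.0015  0.0919] twist -0.007
```

Emit:
jog_arm(moves=[0,0.007,-0.001,0.04,0,0,0.007,-0.001,0.08,0,0,0.007,-0.001,0.08,0,0,0.007,-0.001,0.08,0])

```text
clock: 15.05
tcp_pos: [0.5824, -0.137, 0.1294]
tool_rot: [-3.14, 0.0, 1.228]
contact_force: [0.1, 0.4, -2.7]
width: 0.0575
```

```bash
python3 -c "
from h import *
s=read_camera('side');zoom(s,300,190,130,130,4.5,'pics/s18.png');t=read_camera('top');zoom(t,320,190,130,110,5,'pics/t18.png')
go(.5822,-.138,.105,1.23)"
```

```text
t 15.15 tcp [ 0.5831 -0.1372  0.1304] rot [3.141 0.    1.228] F [-0.12 -0.53 -2.05] w 0.0579
shares [-0.0025 -0.0014  0.0635] twist -0.005
```

View pics/s18.png

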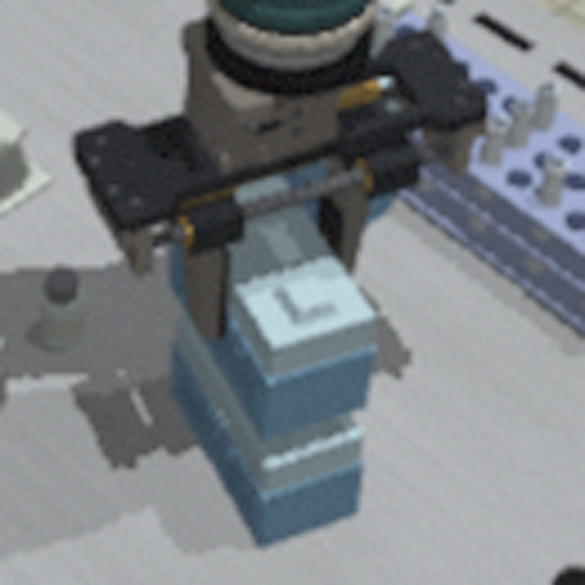

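View pics/t18.png

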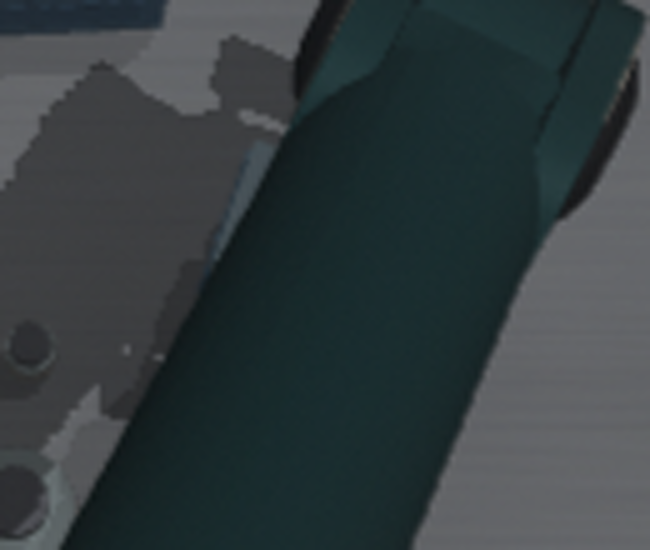

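Emit:
jog_arm(moves=[0,-0.002,-0.002,0.015,-0.004,0,-0.002,-0.002,0.03,-0.004,0,-0.002,-0.002,0.042,-0.004,0,-0.002,-0.002,0.042,-0.004])

```text
clock: 15.55
tcp_pos: [0.5811, -0.1373, 0.1123]
tool_rot: [-3.14, 0.0, 1.23]
contact_force: [-0.3, 0.4, -2.7]
width: 0.0578
```

Emit:
jog_arm(moves=[0,0,0,0.006,0,0,0,0,0.012,0,0,0,0,0.012,0])

```text
clock: 15.85
tcp_pos: [0.5816, -0.1374, 0.1082]
tool_rot: [-3.141, 0.0, 1.23]
contact_force: [0.0, 0.4, -2.2]
width: 0.058
```

```bash
python3 -c "
from h import *
go(.5822,-.138,.105,1.23)"
```

```text
t 15.85 tcp [ 0.5816 -0.1374  0.1082] rot [-3.141  0.     1.23 ] F [ 0.04  0.44 -2.2 ] w 0.058
shares [-0.0008  0.0019  0.008 ] twist -0.001
```

Emit:
jog_arm(moves=[0,0,0.001,0.003,0,0,0,0.001,0.006,0,0,0,0.001,0.006,0])

```text
clock: 16.15
tcp_pos: [0.5822, -0.1376, 0.106]
tool_rot: [3.141, -0.0, 1.23]
contact_force: [0.6, -0.6, -2.6]
width: 0.0575
```

Emit:
jog_arm(moves=[0,0,0,0.003,0,0,0,0,0.004,0])

```text
clock: 16.35
tcp_pos: [0.5828, -0.1379, 0.1055]
tool_rot: [3.14, -0.001, 1.23]
contact_force: [-1.3, 0.6, 7.0]
width: 0.0581
```

```bash
python3 -c "
from h import *
s=read_camera('side');zoom(s,300,190,130,130,4.5,'pics/s19.png')
go(.5822,-.138,.105,1.23)"
```

```text
t 16.4 tcp [ 0.5828 -0.1379  0.1055] rot [ 3.14e+00 -1.00e-03  1.23e+00] F [-1.22  0.5   4.19] w 0.0576
shares [-0.0008 -0.0014  0.0013] twist -0.001
```

View pics/s19.png

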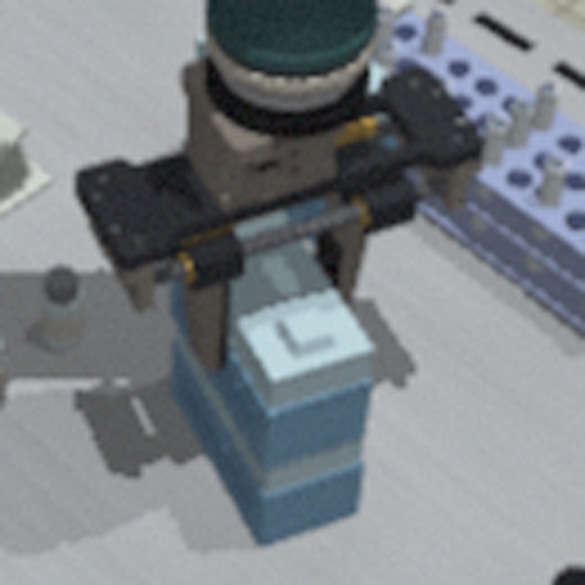

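Emit:
jog_arm(moves=[0.3,0,0,-0.001,0,0.36,0,0,-0.001,0,0.5,0,0,-0.001,0,0.7,0,0,-0.001,0,0.7,0,0,-0.001,0])

```text
clock: 16.9
tcp_pos: [0.5821, -0.1376, 0.1048]
tool_rot: [-3.142, 0.0, 1.23]
contact_force: [0.3, -0.3, -0.8]
width: 0.0779
```

```bash
python3 -c "
from h import *
s=read_camera('side');zoom(s,300,190,130,130,4.5,'pics/s20.png')
go(.5822,-.138,.105,1.23)"
```

```text
t 16.95 tcp [ 0.5821 -0.1376  0.1048] rot [-3.142  0.     1.23 ] F [-0.01  0.87  0.05] w 0.0778
shares [-0.0007  0.0006 -0.0005] twist -0.001
```

View pics/s20.png

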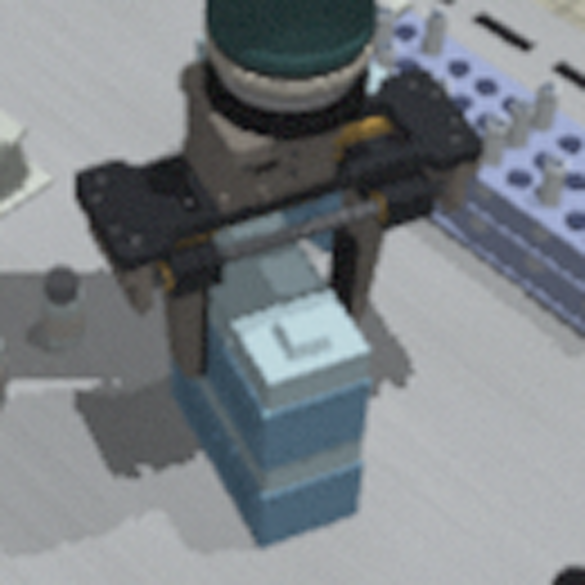

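Emit:
jog_arm(moves=[0.7,0,0,-0.05,0,0.7,0,0,-0.12,0,0.7,0,0,-0.2,0,0.7,0,0,-0.3,0,0.7,0,0,-0.4,0])

```text
clock: 17.45
tcp_pos: [0.5817, -0.1376, 0.2661]
tool_rot: [-3.141, 0.0, 1.229]
contact_force: [1.6, 1.1, -0.7]
width: 0.0782
```

Emit:
jog_arm(moves=[0.7,-0.1,-0.05,0,0,0.7,-0.2,-0.1,0,0,0.7,-0.3,-0.15,0,0,0.7,-0.4,-0.2,0,0,0.7,-0.4,-0.2,0,0])

```text
clock: 17.95
tcp_pos: [0.4485, -0.2666, 0.2656]
tool_rot: [3.141, 0.001, 1.22]
contact_force: [0.7, 0.0, -0.4]
width: 0.0781
```

```bash
python3 -c "
from h import *
s=read_camera('side');cv2.imwrite('pics/s21.png',s);zoom(s,310,210,100,110,5,'pics/s21z.png');t=read_camera('top');cv2.imwrite('pics/t21.png',t);zoom(t,210,150,220,150,3.6,'pics/t21z.png')
cv2.imwrite('pics/w21.png',read_camera('wrist'))
go(.5822,-.138,.105,1.23)"
```

```text
t 18.1 tcp [ 0.4537 -0.2612  0.265 ] rot [ 3.141e+00 -1.000e-03  1.230e+00] F [ 0.61  0.4  -0.11] w 0.0776
shares [0.3974 0.1996 0.4005] twist -0.0
```

View pics/s21z.png

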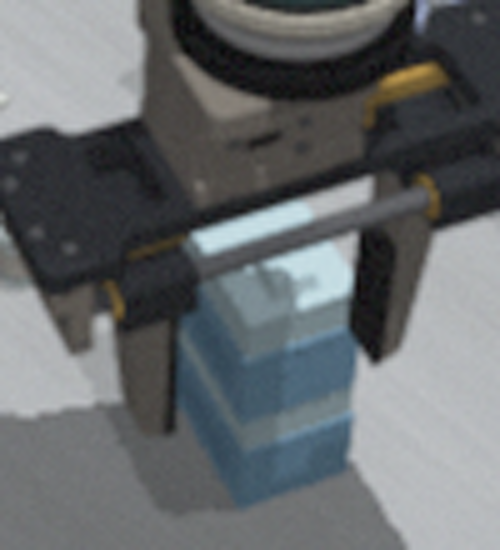

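View pics/t21z.png

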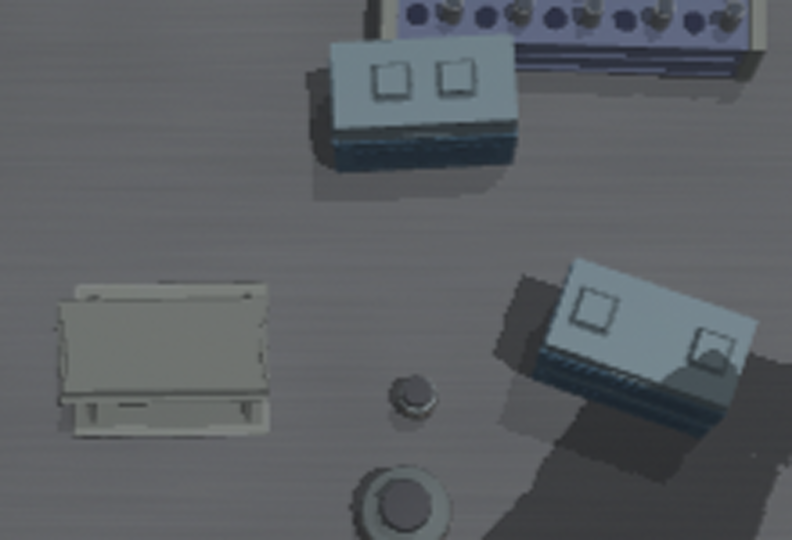

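View pics/w21.png

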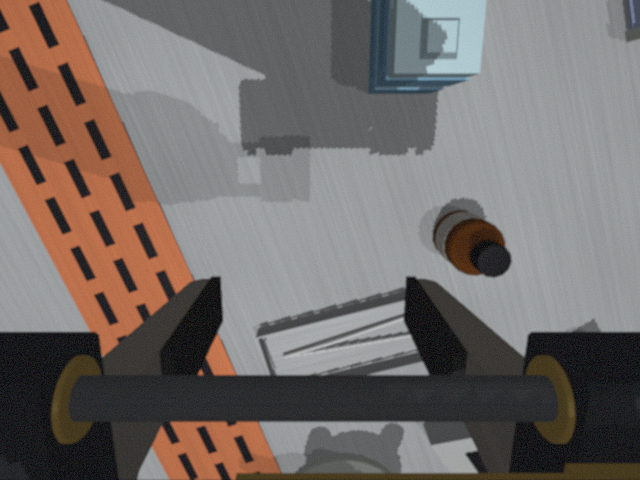

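View pics/s21.png

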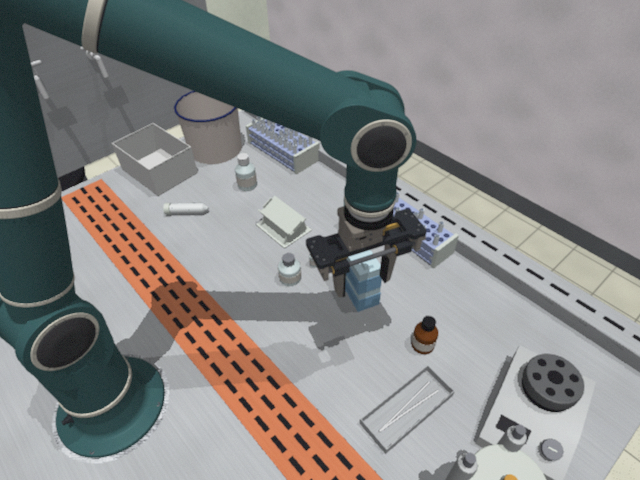

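Emit:
jog_arm(moves=[0.7,-0.1,-0.05,0,0,0.7,-0.2,-0.1,0,0,0.7,-0.3,-0.15,0,0,0.7,-0.4,-0.2,0,0,0.7,-0.4,-0.2,0,0])

```text
clock: 18.6
tcp_pos: [0.3209, -0.389, 0.2653]
tool_rot: [3.142, 0.002, 1.223]
contact_force: [1.2, 0.5, -0.0]
width: 0.0782
```

```bash
python3 - <<'E'
from h import *
s=read_camera('side');zoom(s,310,210,100,110,5,'pics/s22z.png');t=read_camera('top');zoom(t,350,205,80,75,7,'pics/t22z.png')
a=cv2.imread('pics/top0.png');d=cv2.absdiff(t,a).max(2);cv2.imwrite('pics/d22.png',d*4)
m=camera_model("top"); z=lambda a,b:(210+a/3.6-.36,150+b/3.6-.36)
for uv in [(595,310),(713,350)]: print(onz(m,z(*uv),.143))
for uv in [(577,258),(757,320),(728,407),(548,347)]: print(onz(m,z(*uv),.136))
E
```

```text
[ 0.59355349 -0.10366182  0.143     ]
[ 0.56990454 -0.17203627  0.143     ]
[ 0.62620168 -0.09411401  0.136     ]
[ 0.58907865 -0.19927623  0.136     ]
[ 0.53739964 -0.18097257  0.136     ]
[ 0.5727747  -0.07643179  0.136     ]
```

View pics/s22z.png

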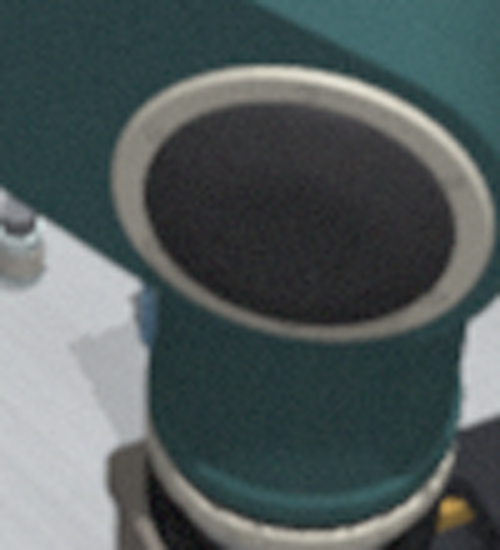

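View pics/t22z.png

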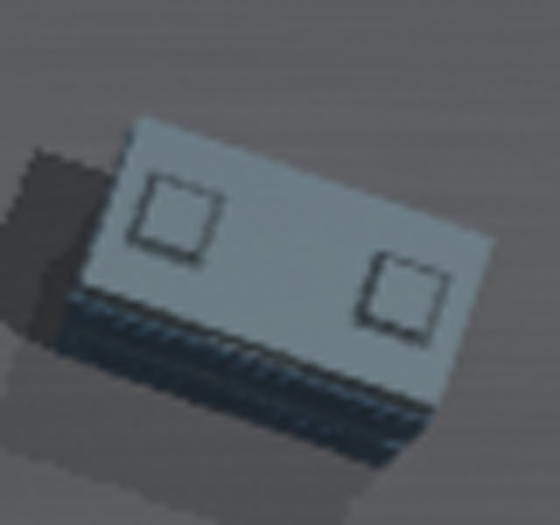

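View pics/d22.png

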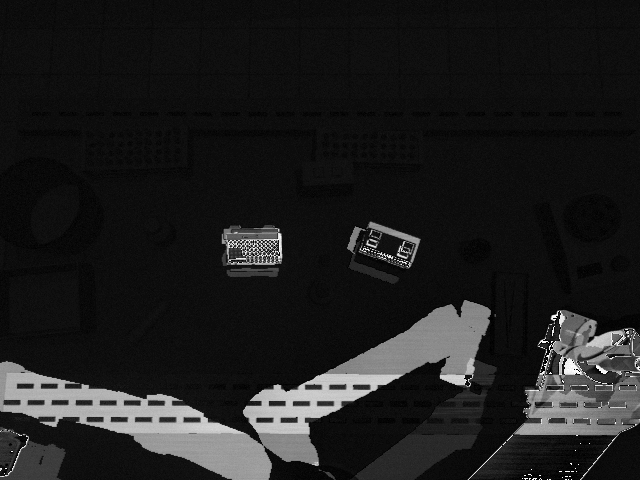

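Emit:
jog_arm(moves=[0.7,-0.06,0.09,-0.05,0,0.7,-0.12,0.18,-0.1,0,0.7,-0.2,0.28,-0.1,0,0.7,-0.3,0.28,-0.1,0,0.7,-0.3,0.28,-0.1,0])

```text
clock: 19.2
tcp_pos: [0.3896, -0.5389, 0.303]
tool_rot: [-3.138, 0.003, 1.229]
contact_force: [-0.4, -0.5, 0.2]
width: 0.078
```

```bash
python3 - <<'E'
from h import *
s=read_camera('side');cv2.imwrite('pics/s23.png',s);zoom(s,310,210,100,110,5,'pics/s23z.png')
print(ctrl.get_obs()["tcp_pos"])
E
```

```text
[ 0.39043165 -0.53673579  0.30316748]
```

View pics/s23z.png

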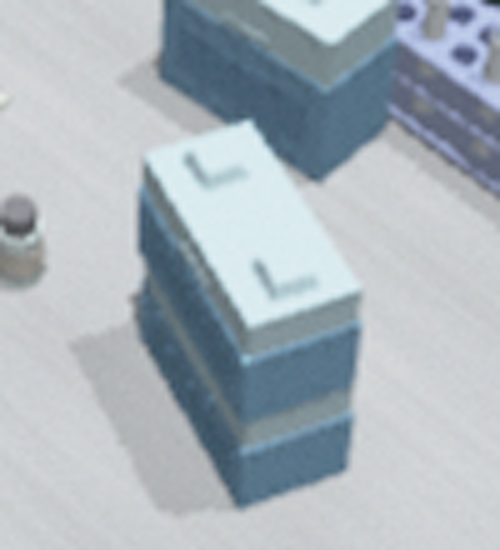

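```bash
python3 - <<'E'
from h import *
mt,ms=camera_model("top"),camera_model("side")
zt=lambda a,b:(350+a/7-.43,205+b/7-.43); zs=lambda a,b:(310+a/5-.4,210+b/5-.4)
for a,b in [((433,407),(248,329)),((495,240),(360,292)),((85,283),(145,158)),((145,116),(252,122))]: print(tri(mt,zt(*a),ms,zs(*b)))
E
```

```text
(array([ 0.53757106, -0.18028891,  0.1340965 ]), np.float64(0.0001840167823924013))
(array([ 0.58820955, -0.19992401,  0.13537685]), np.float64(0.0006866376465337321))
(array([ 0.57514817, -0.07620044,  0.13506675]), np.float64(9.92117243913378e-06))
(array([ 0.62654395, -0.09496028,  0.13710762]), np.float64(0.000532781753527236))
```

Top corners are at 0.134–0.137 m, and 0.136 m is expected for a seated, level box with its lid shut. I'm handing it in.

```bash
python3 -c "
from bench import ctrl
print(ctrl.sign_off())"
```

```text
the job is handed in; nothing more can be done
None
```

The tip box is shut, stacked on the closed twin box and released. I handed the job in at about 19 s on the robot's clock. No verdict is reported.

**What I did**
- I pushed the lid shut with closed fingers while the box sat on the stand. It stopped against about 4 N at the expected height.
- The first plain squeeze jammed on the 25° tilt, with about 17 N each way on the wrist, so I opened the gripper and the box settled back.
- I then rolled the box upright on the stand with the front finger while raising and closing the gripper, gripped it at 25 N and lifted it out.
- I lowered it in small steps onto the twin box. It slid over the lugs without resistance and seated with about 7 N at a TCP height of 0.1055 m, where I expected 0.105 m. Then I let go and moved away.

**Last checks**
- **Seating and lid:** the four top corners measured 0.134–0.137 m high, and 0.136 m is what a seated, shut box should give. The side view shows the lid shut and the stack level.
- **Other things on the bench:** comparing the first and last top pictures shows changes at the stand, the stack and the robot with its shadow. The arm hides part of the right edge of the bench in the last one. The taller box, bottles, vial, tube and tray show no movement.
- **Disagreement:** the top camera puts the stack 1.5–2.5 mm nearer in x than the twin box measured at the start. The wrist camera agreed with the final place to under 1 mm. Both are within calibration error and the 2 mm play of the lugs.

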